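# Screw the tail cap back on the leaning torch

## Robot

A 6-joint arm with a two-finger parallel gripper is mounted at the origin on the work surface. World frame = base frame: x ahead of the robot, y to its left, z up, the work surface at z = 0. Lengths are in m, angles in rad, forces in N, time in s.
With the tool pointing down it reaches from about 0.4 to 0.825 m from the base axis. Payload 7 kg.
Tool frame: the origin (TCP) lies at the very end of the fingers, on their centre line; the grasp point (between the pads) lies 19 mm behind it; z points along the fingers, x is the direction in which the jaws open and shut, and the axes are right-handed (so a half turn about z gives the same grasp; the last joint's range is limited). The gripper opens to 85 mm and grips with 20 to 120 N. Pads are 22 mm wide; open, the fingers measure 114 mm over their backs; the gripper's body (76 mm by 85 mm) begins 54 mm behind the grasp point. The pads swing forward as they close: fully open they stand 13 mm farther back than shut.
Start: joints at [-0.962, 0.359, 0.012, 0, -1.224, -0.288], TCP at [0.213, -0.641, 0.231] pointing down, gripper open.
Joint ranges: [-3.07, 3.07], [-1.43, 2.12], [-1.02, 1.25], [-3.03, 1.67], [-3.05, -0], [-3.03, 3.03]. Speed limits (rad/s): [2.39, 2.39, 3.01, 3.14, 3.14, 3.14].

## Interface

Orientations are given as a unit quaternion [x, y, z, w].
In Python, from bench import * gives the robot as it stands.
- The arm moves only by the tool send_rows, never from a script. Its argument "plan" is a list of rows, each a list of 4 numbers: the shift along the tool's x, y, z in m, then the turn about the tool's z in rad. A call has exactly 8 rows; each row is the pose to reach, as a shift and turn from the pose measured when the call began, along the tool's axes at that moment; what a row does not reach only later rows make up. A row lasts 1/8 s, in which the tool goes at most 62.5 mm and 10.7 degrees, less where a joint would pass 70% of its speed; a pose out of reach is approached as far as the arm can. A call with a gripper value outside its range is refused whole. "jaw" is the closure, from -1 (fully open) to 1 (shut), set as the call begins (left out, the last holds). The fingers move at their own pace and stop on an object; "force" is the grip in N (left out, the last holds). Time passes only in rows, so rows that repeat a pose let the fingers close, or fill a call up. It gives the time, the measured TCP pose, the force and the opening at its end, in the units of the state.
- observe(): the state, without advancing time (a new reading comes with each control period).
- camera(name): name is "side" or "top" or "wrist"; returns a dict with "color" (480x640x3 uint8, red, green, blue), "mtx" (3x3 intrinsics, pixels), "dist_coeffs" ([k1, k2, p1, p2, k3] as OpenCV has them; the pictures are not rectified), "pose" (4x4, takes a point from camera to world coordinates); the wrist camera has in their place "tool_from_camera" (4x4, takes a point from camera to tool coordinates, whose origin is the TCP and whose axes are the tool frame's). Camera axes: x right, y down, z forward; pixel columns grow to the right and rows downward; lengths in m; the calibration is good to about 2 mm. A picture is of the moment at which its call begins: read the wrist's pose just before it. There is no depth.
- close_job(): hands the job in, once; it reports no verdict.
The state is a dict: "time": time; "q": joint angles; "qd": joint speeds; "tau": joint torques, N m; "eef_pos": TCP position; "tool_rot": TCP orientation; "contact_force": force on the tool from outside, world axes, zero at the start; "torque": the same for the moment, N m; "width": finger opening in m.
Only numpy, scipy, OpenCV 4.12 (cv2) and the standard library are available. Lean on these libraries where they do the work, as an engineer would, in place of code of your own. Each camera call takes 0.05 s, during which the arm holds its last target.

## Task

The grey torch clipped head-down in the leaning plywood holder has lost its tail cap, which stands on the bench. Set the ribbed cap squarely on the torch's open end, turn it backwards (anticlockwise, looking onto the cap) until its thread drops into place, then screw it down clockwise until it is fully home, flush against the torch's barrel, and let go. Leave all the other things where they are.

Things in the scene. Friction and masses are not known exactly. Their poses are not given: they have to be found in the camera images.
- cap: The torch's tail cap: a straight grey round cap, 53 mm in diameter, 46 mm tall, about 70 g, with fine dark upright ribs all round and a small black disc on top; it stands open side down on the bench among other round things. Grip it anywhere on its round side. Origin: centre of its open underside (the mouth); z runs up its axis. The lower 24 mm is a hollow skirt of 46 mm bore.
- cap_top (a point): Centre of the cap's closed top, 46 mm above its mouth.
- cap_lugs (a point): Point on the cap's axis 8 mm above its mouth, level with the undersides of three small lugs inside the skirt (120 degrees apart, 3 mm tall). Which way the lugs lie is not given. Turned anticlockwise (looking onto the cap; positive about the torch's z) under some 5 N they drop into gaps of the torch's thread; turned clockwise then, they draw the cap down.
- torch: The grey torch: round barrel 53 mm in diameter, immovable, head down in the holder, its open tail up and leaning 30 degrees from vertical. Origin: centre of the flat shoulder at the tail end of the barrel, on which the cap's mouth rests when fully home; z runs along the axis, out of the tail, up and roughly towards the robot. x and y do not tell where the thread starts (random, not measured).
- spigot_tip (a point): Top centre of the threaded spigot that stands out of the barrel, 22 mm above the shoulder: core 34 mm in diameter, tapered to 28 mm at the tip, threads 41.6 mm across outside. The cap's skirt goes over it with about 2 mm of play all round. Mouth height of the cap over the shoulder after setting it down: about 9 mm (11.5 mm with lugs on the teeth, 3 to 5 mm if they happen to find the gaps).
- thread_top (a point): Point on the axis 17 mm above the shoulder, level with the flat tops of the three threads. Three 32 degree gaps part them; a 2.5 mm tooth at each gap blocks clockwise entry. Anticlockwise by up to 110 degrees (from 11.5 mm: after a false drop to 9 mm, up to 130): drop to 3 to 5 mm, then blocked. Clockwise 60 to 100 degrees from there: down to 0, tight; friction then holds the cap.
- holder: The leaning plywood holder of the torch, fixed on the ledge (ledge top 30 mm above the bench), footprint 150 x 100 mm, two props and a clip round the barrel 30 to 80 mm below the shoulder. Origin: centre of its underside; its -x axis points the way that the torch leans.
- jar_lid: A flat steel jar lid, 72 mm in diameter, 14 mm tall, lying on the bench. Origin: centre of its underside. Not to be moved.
- tin: A small round aluminium tin with a steel lid, 62 mm in diameter, 25 mm tall, smooth, on the bench. Origin: centre of its underside. Not to be moved.
- jar: A glass jar, 76 mm in diameter, 100 mm tall, standing on the ledge. Origin: centre of its underside. Not to be moved.
- mug: A steel mug, 82 mm in diameter, 85 mm tall, on the ledge. Origin: centre of its underside; handle at +y. Not to be moved.
- hairbrush: A pink plastic hairbrush, 200 mm long, 56 mm wide, 30 mm high, lying bristles down on the bench. Origin: on the bench under the middle of its length, head towards +x of its own frame. Not to be moved.
- cell: A spare battery cell, 33 mm in diameter, 58 mm tall, standing upright on the bench. Origin: centre of its underside. Not to be moved.
Things that resemble listed ones, but are neither listed nor needed, are in the scene too. Several things look just like the cap: the one meant starts farthest to the robot's left.

How it is judged:
On the way, in this order (a step that is already met when the one before it is completed fails the run):
1. the cap is held over the torch's open end, still clear of it (z of cap in the frame of torch between 0.022 and 0.15 m and distance between cap and torch below 0.16 m), for 0.1 s.
2. the cap is square on the torch and has dropped into the thread, not yet screwed home (x of cap in the frame of torch between -0.004 and 0.004 m and y of cap in the frame of torch between -0.004 and 0.004 m and angle between the z axis of cap and the z axis of torch, either way round below 0.1 rad and z of cap in the frame of torch between 0.0015 and 0.0065 m), for 0.1 s.
At the end, for the whole second after the job is handed in: The cap is screwed fully home: its mouth at most 1 mm above (never 3 mm below) the torch's shoulder, on the axis within 4 mm and square within 0.1 rad, at rest and released; all bystanders within 30 mm of where they stood (x of cap in the frame of torch between -0.004 and 0.004 m and y of cap in the frame of torch between -0.004 and 0.004 m and angle between the z axis of cap and the z axis of torch, either way round below 0.1 rad and z of cap in the frame of torch between -0.003 and 0.001 m and linear speed of cap below 0.01 m/s and contact force between the fingers and cap below 0.1 N and distance of each of jar, mug, hairbrush, cell, jar_lid, tin from where it was at the start of the episode below 0.03 m); the robot touches nothing.
It fails at once if a bystander was moved by more than 30 mm (distance of any of jar, mug, hairbrush, cell, jar_lid, tin from where it was at the start of the episode above 0.03 m).
It also fails if it takes over 51 s, if anything falls off the work surface, if the arm or the gripper's body presses on something with over 40 N, if the wrist force passes 120 N, or if a joint passes its speed limit or range.

## Working session

There is one attempt and no reset: what is moved stays moved. The work goes in short steps, Python scripts to look and compute and a tool call to move; the robot and the scene stay as the last step left them, time stands still between calls to the robot, and variables do not carry over. Pictures are saved under pics/ and viewed, and the job is handed in when it is done.

Besides the shell and the picture viewer there is one more tool, called as name(argument=value, ...) on one line, values as JSON. send_rows: Moves the arm, as the interface text tells. Its arguments: {"type":"object","properties":{"plan":{"type":"array","items":{"type":"array","items":{"type":"number"}}},"jaw":{"type":"number"},"force":{"type":"number"}},"required":["plan"]}

```bash
ls; mkdir -p pics
python3 - <<'E'
from bench import *
import cv2
print(observe())
for n in ["side","top","wrist"]:
    c=camera(n); cv2.imwrite(f"pics/{n}0.png",c["color"][:,:,::-1])
    print(n,c["mtx"],c["dist_coeffs"],c.get("pose",c.get("tool_from_camera")))
E
```

```text
pics
{'time': 0.0, 'q': array([-9.61903157e-01,  3.59391525e-01,  1.10535846e-02, -3.61024005e-04,
       -1.22410045e+00, -2.88081778e-01]), 'qd': array([ 0.00135741,  0.00060334, -0.00069899, -0.00020358,  0.00047531,
       -0.00117529]), 'tau': array([ 4.55032159e-04, -5.83319521e+01,  2.93413317e+01,  6.93685278e+00,
       -6.10019022e-03, -3.09988502e-05]), 'eef_pos': array([ 0.21266372, -0.64011021,  0.23035643]), 'tool_rot': array([ 5.85140813e-01,  8.10931271e-01,  4.31589877e-04, -7.18766561e-04]), 'contact_force': array([ 0.33212226,  0.08526319, -0.24768117]), 'torque': array([-0.02141887,  0.00113986,  0.02376128]), 'width': 0.08546408524642586}
side [[575.61531859   0.         328.16057054]
 [  0.         575.61531859 245.15480287]
 [  0.           0.           1.        ]] [0.01026379 0.         0.         0.         0.        ] [[-0.89632569 -0.31294701  0.31410893  0.17573949]
 [-0.44332185  0.6195372  -0.6477958   0.74972837]
 [ 0.0081236  -0.71988737 -0.69404336  0.94158944]
 [ 0.          0.          0.          1.        ]]
top [[604.9582234    0.         323.54523946]
 [  0.         604.9582234  253.06506203]
 [  0.           0.           1.        ]] [0.03017338 0.         0.         0.         0.        ] [[-0.0175926  -0.99619666  0.08533879  0.42424727]
 [-0.99941971  0.02001084  0.0275647  -0.02217736]
 [-0.02916757 -0.08480434 -0.99597062  1.46170414]
 [ 0.          0.          0.          1.        ]]
wrist [[394.47864855   0.         318.64769061]
 [  0.         394.47864855 228.83775151]
 [  0.           0.           1.        ]] [-0.07263532  0.          0.          0.          0.        ] [[ 9.99999867e-01 -5.58538508e-05  5.12107855e-04  9.71734923e-04]
 [-9.02238413e-05  9.59749364e-01  2.80857881e-01 -7.03672103e-02]
 [-5.07182183e-04 -2.80857890e-01  9.59749232e-01 -1.41961736e-01]
 [ 0.00000000e+00  0.00000000e+00  0.00000000e+00  1.00000000e+00]]
```

View pics/top0.png

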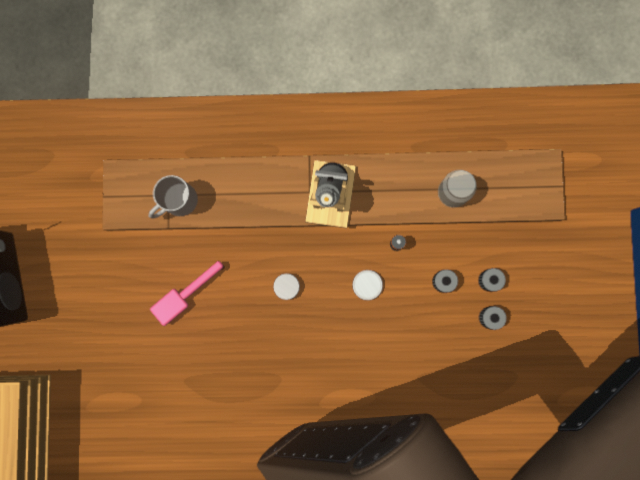

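View pics/side0.png

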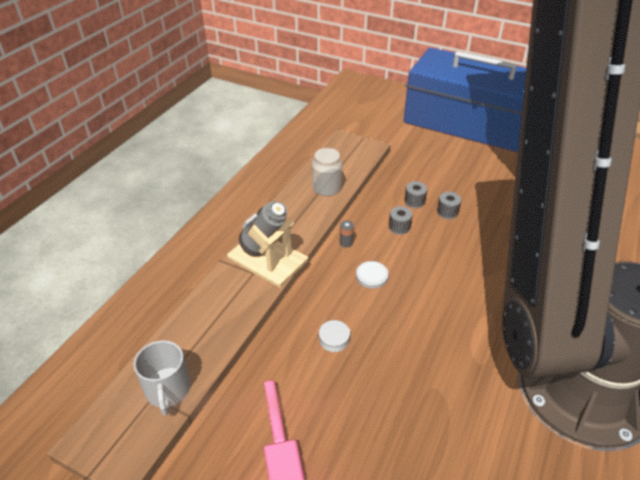

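View pics/wrist0.png

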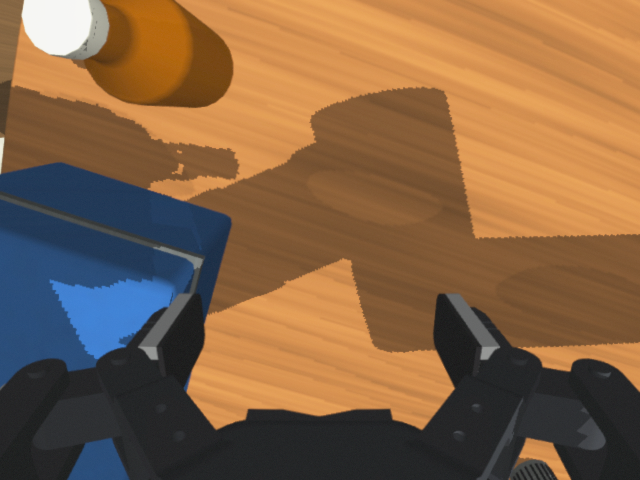

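The top view shows three cap lookalikes at about (446,281), (493,280) and (493,318). The leftmost, at (446,281), is the one meant. The torch is near (328,195) and its spigot tip is the bright disc. I'll look closer.

```bash
cat > h.py <<'E'
import numpy as np, cv2
from scipy.spatial.transform import Rotation as R
def ray(c,uv):
    p=cv2.undistortPoints(np.array([[uv]],float),c["mtx"],c["dist_coeffs"])[0,0]
    T=c["pose"]; d=T[:3,:3]@np.array([p[0],p[1],1]); return T[:3,3],d/np.linalg.norm(d)
def onz(c,uv,z):
    o,d=ray(c,uv); return o+d*(z-o[2])/d[2]
def tri(r1,r2):
    o1,d1=r1;o2,d2=r2
    A=np.stack([d1,-d2],1); s=np.linalg.lstsq(A,o2-o1,rcond=None)[0]
    a=o1+s[0]*d1;b=o2+s[1]*d2; return (a+b)/2,np.linalg.norm(a-b)
def proj(c,P):
    T=np.linalg.inv(c["pose"]); rv=cv2.Rodrigues(T[:3,:3])[0]
    return cv2.projectPoints(np.atleast_2d(P).astype(float),rv,T[:3,3],c["mtx"],c["dist_coeffs"])[0][:,0]
E
python3 - <<'E'
from bench import *
import cv2,numpy as np,pickle
from h import *
t=camera("top");s=camera("side");pickle.dump((t,s),open("c0.pkl","wb"))
def crop(c,x0,y0,w,h,k): return cv2.resize(c["color"][y0:y0+h,x0:x0+w,::-1],None,fx=k,fy=k,interpolation=cv2.INTER_CUBIC)
cv2.imwrite("pics/a_top.png",crop(t,290,150,80,80,7))
cv2.imwrite("pics/a_side.png",crop(s,215,185,100,100,6))
cv2.imwrite("pics/a_caps.png",crop(t,380,225,130,110,6))
for uv in [(446,281),(493,280),(493,318)]: print(onz(t,uv,0.046))
for uv in [(401,214),(416,188),(449,199)]: print(onz(s,uv,0.046))
E
```

```text
[ 0.47469593 -0.26646339  0.046     ]
[ 0.47506013 -0.37448422  0.046     ]
[ 0.38761455 -0.37077602  0.046     ]
[ 0.47375323 -0.25998965  0.046     ]
[ 0.47617505 -0.37009535  0.046     ]
[ 0.38899472 -0.36574841  0.046     ]
```

View pics/a_top.png

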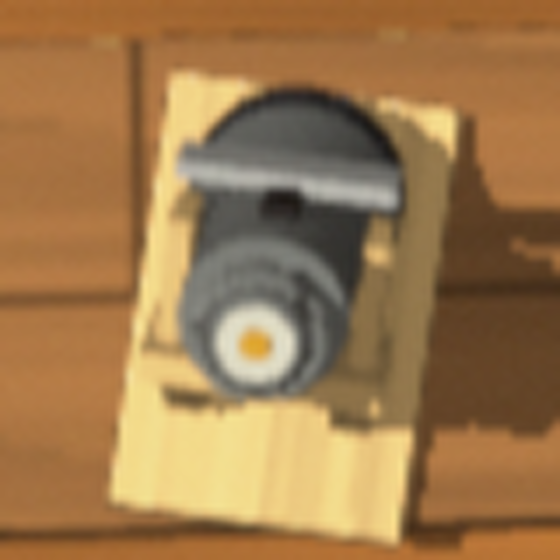

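View pics/a_side.png

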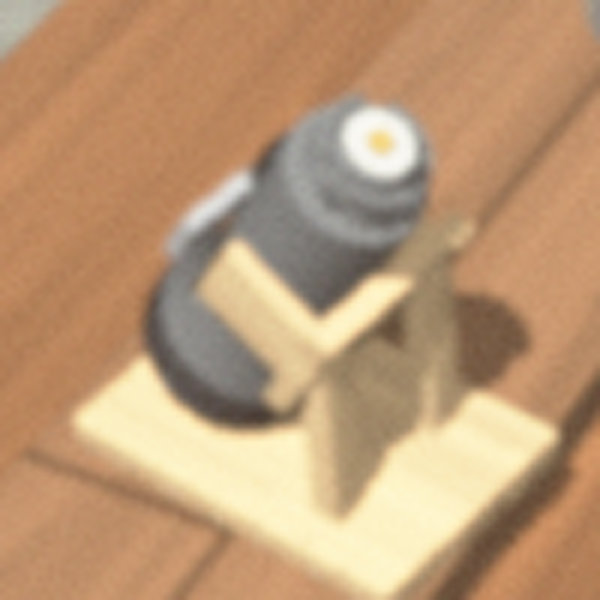

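View pics/a_caps.png

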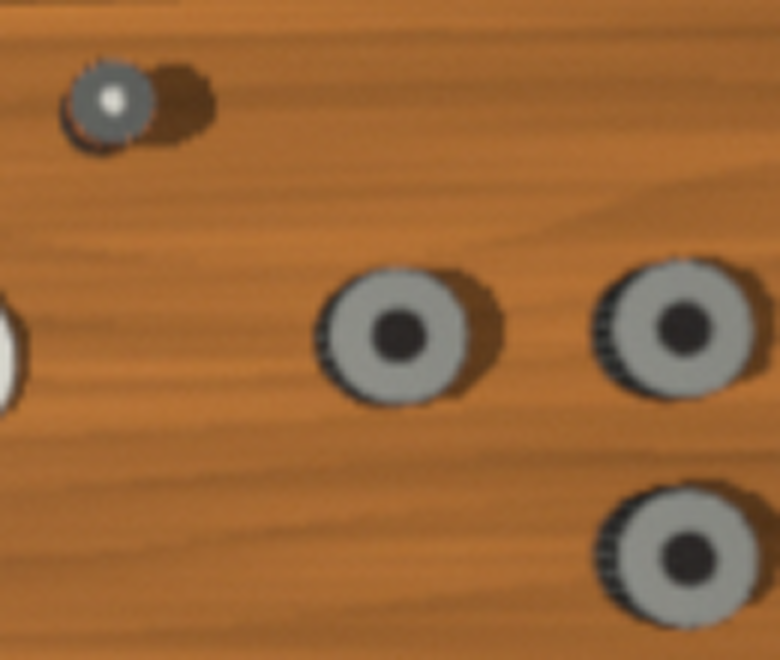

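Run:
```python
import pickle,cv2,numpy as np
from h import *
t,s=pickle.load(open("c0.pkl","rb"))
def cen(c,x0,y0,w,h,f):
    im=cv2.resize(c["color"][y0:y0+h,x0:x0+w],None,fx=8,fy=8,interpolation=cv2.INTER_CUBIC).astype(int)
    m=f(im).astype(np.uint8)
    n,l,st,ce=cv2.connectedComponentsWithStats(m)
    k=1+np.argmax(st[1:,4]); u=(ce[k]+.5)/8-.5; return u+[x0,y0],st[k,4]/64
dark=lambda im: im.max(2)<90
wh=lambda im:(im.min(2)>185)
orange=lambda im:(im[...,0]-im[...,2]>60)
a,n1=cen(t,438,273,17,17,dark); 
print("cap disc top",a,n1, onz(t,a,.046))
b,n2=cen(s,392,206,17,13,dark); print("side",b,n2,onz(s,b,.046), tri(ray(t,a),ray(s,b)))
o1=cen(t,318,192,16,14,orange);o2=cen(s,270,201,16,14,orange)
print(o1,o2,tri(ray(t,o1[0]),ray(s,o2[0])))
w1=cen(t,315,189,22,20,lambda i:i.min(2)>150);w2=cen(s,266,198,24,20,lambda i:i.min(2)>150)
print(w1,w2,tri(ray(t,w1[0]),ray(s,w2[0])))
# plate corners
pc=[np.array(p)/7-.43+[290,150] for p in [(172,72),(458,105),(405,542),(112,503)]]
for z in (.03,.04,.05):
    P=np.array([onz(t,p,z) for p in pc]); 
    e=[np.linalg.norm(P[i]-P[(i+1)%4]) for i in range(4)]
    d=(P[2]+P[3]-P[0]-P[1])/2; print(z,P[:,:2].round(4).tolist(),np.round(e,4),np.degrees(np.arctan2(d[1],d[0])),P.mean(0))
```

```text
cap disc top [446.06185025 280.47509282] 63.125 [ 0.47591204 -0.26664889  0.046     ]
side [400.80340557 212.60090944] 20.1875 [ 0.47601575 -0.26455214  0.046     ] (array([ 0.47632778, -0.26687778,  0.0440472 ]), np.float64(0.0007221261434108792))
(array([325.97278226, 198.79096408]), np.float64(21.3125)) (array([282.29925711, 201.86967054]), np.float64(18.140625)) (array([0.64167149, 0.00413028, 0.21631677]), np.float64(0.005536506754195781))
(array([325.94891862, 198.6047634 ]), np.float64(80.734375)) (array([277.37012885, 208.31806516]), np.float64(149.15625)) (array([0.64873875, 0.00604232, 0.19768191]), np.float64(0.0017145679786724655))
0.03 [[0.7725, 0.0361], [0.7586, -0.0618], [0.6081, -0.0405], [0.6236, 0.0591]] [0.0989 0.152  0.1008 0.1507] 171.59903451092438 [ 0.69070237 -0.00179941  0.03      ]
0.04 [[0.7701, 0.0357], [0.7563, -0.0616], [0.6068, -0.0404], [0.6222, 0.0585]] [0.0983 0.1509 0.1001 0.1496] 171.59903451092435 [ 0.68884127 -0.00194174  0.04      ]
0.05 [[0.7677, 0.0353], [0.7539, -0.0613], [0.6055, -0.0403], [0.6208, 0.0579]] [0.0976 0.1499 0.0994 0.1486] 171.59903451092435 [ 0.68698016 -0.00208408  0.05      ]
```

```bash
cat >> h.py <<'E'
def tgt(o,p,M):
    """shift in tool axes to reach p, and turn vec to reach rotation M (3x3)"""
    R0=R.from_quat(o["tool_rot"]).as_matrix()
    d=R0.T@(np.array(p)-o["eef_pos"]); rv=R.from_matrix(R0.T@M).as_rotvec()
    return d,rv
ZT=np.array([-.5*np.cos(np.radians(8.4)),.5*np.sin(np.radians(8.4)),np.cos(np.pi/6)])
E
python3 - <<'E'
from bench import *
from h import *
import pickle
o=observe(); Rm=R.from_quat(o["tool_rot"]).as_matrix(); print(Rm.round(3), np.degrees(np.arctan2(Rm[1,0],Rm[0,0])),np.degrees(o["q"]))
t,s=pickle.load(open("c0.pkl","rb"))
for sp in [(277.4,208.3),(277.9,208.0)]: print(tri(ray(t,(325.96,198.65)),ray(s,sp)))
print("cell",onz(t,(398.5,242),.058),"lid",onz(t,(368,285),.014))
for p in [(.476,-.266,.23),(.476,-.266,.11)]:
  print(tgt(o,p,Rm)[0].round(4))
E
```

```text
[[-0.315  0.949 -0.   ]
 [ 0.949  0.315  0.001]
 [ 0.001 -0.    -1.   ]] 108.37706664453097 [-5.51129216e+01  2.05674347e+01  6.58828270e-01 -6.43680048e-03
 -7.01353909e+01 -1.65078197e+01]
(array([0.64864991, 0.00602797, 0.1977478 ]), np.float64(0.0017576145705090697))
(array([0.64807112, 0.00582533, 0.19868879]), np.float64(0.0008690866083369556))
cell [ 0.56682485 -0.15800233  0.058     ] lid [ 0.46969093 -0.08687058  0.014     ]
[0.2723 0.3679 0.001 ]
[0.2722 0.3679 0.121 ]
```

send_rows(plan=[[0.034, 0.046, 0, 0], [0.068, 0.092, 0, 0], [0.102, 0.138, 0, 0], [0.136, 0.184, 0, 0], [0.17, 0.23, 0.01, 0], [0.204, 0.276, 0.03, 0], [0.238, 0.322, 0.06, 0], [0.272, 0.368, 0.09, 0]], jaw=-1, force=60)

```text
time: 1.25
eef_pos: [0.475, -0.2676, 0.1426]
tool_rot: [0.585, 0.811, 0.0, 0.0]
contact_force: [-0.2, -0.7, 0.2]
width: 0.0853
```

Run:
```python
from bench import *
from h import *
o=observe(); Rm=R.from_quat(o["tool_rot"]).as_matrix(); print(o["time"],o["eef_pos"],np.degrees(o["q"]).round(1),Rm[:,2])
for p in [(.476,-.2662,.012)]:
  print(tgt(o,p,Rm)[0].round(4))
c=camera("wrist"); cv2.imwrite("pics/w1.png",c["color"][:,:,::-1])
```

```text
1.25 [ 0.47504964 -0.26757463  0.14263794] [ -8.8  12.8 -22.8  -0.  -54.4 -62.8] [ 8.59282300e-04  4.52460660e-04 -9.99999528e-01]
[0.001  0.0012 0.1306]
```

View pics/w1.png

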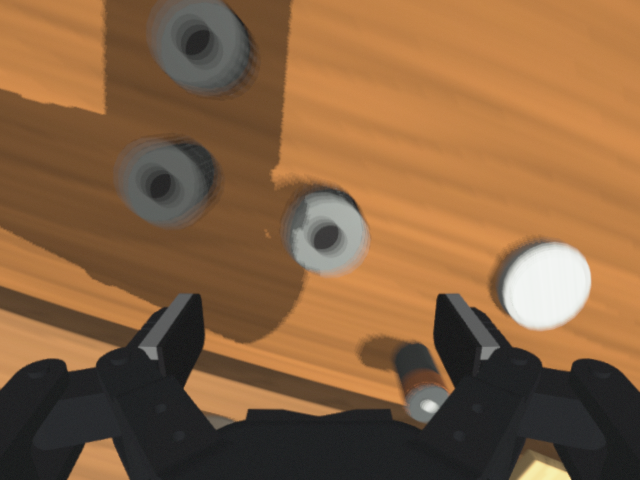

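The cap sits between the jaws near (326,237), slightly motion-blurred. I'll go down partway and check again at standstill.

send_rows(plan=[[0.001, 0.001, 0.02, 0], [0.001, 0.001, 0.04, 0], [0.001, 0.001, 0.05, 0], [0.001, 0.001, 0.06, 0], [0.001, 0.001, 0.06, 0], [0.001, 0.001, 0.06, 0], [0.001, 0.001, 0.06, 0], [0.001, 0.001, 0.06, 0]])

```text
time: 2.3
eef_pos: [0.477, -0.262, 0.0791]
tool_rot: [0.585, 0.811, 0.0, -0.001]
contact_force: [-0.4, 0.8, -0.0]
width: 0.0855
```

```bash
cat >> h.py <<'E'
def wpose(o,c):
    T=np.eye(4);T[:3,:3]=R.from_quat(o["tool_rot"]).as_matrix();T[:3,3]=o["eef_pos"]
    d=dict(c);d["pose"]=T@c["tool_from_camera"];return d
E
python3 - <<'E'
from bench import *
from h import *
o=observe(); Rm=R.from_quat(o["tool_rot"]).as_matrix(); print(o["time"],o["eef_pos"],np.degrees(o["q"]).round(1))
c=wpose(o,camera("wrist")); cv2.imwrite("pics/w2.png",c["color"][:,:,::-1])
for n in("mtx","dist_coeffs"):print(c[n])
im=c["color"]; m=(im.max(2)<75).astype(np.uint8); m[300:]=0
n,l,st,ce=cv2.connectedComponentsWithStats(m)
for k in range(1,n):
  if st[k,4]>200:
    P=onz(c,ce[k],.046); print(ce[k],st[k],P, tgt(o,[*P[:2],.012],Rm)[0].round(4))
E
```

```text
2.3 [ 0.47699086 -0.26195964  0.079121  ] [ -8.2  17.1 -26.8  -0.2 -46.3 -63.2]
[[394.47864855   0.         318.64769061]
 [  0.         394.47864855 228.83775151]
 [  0.           0.           1.        ]]
[-0.07263532  0.          0.          0.          0.        ]
[131.05045409  10.07467205] [105   0  52  25 991] [ 0.39372561 -0.37012743  0.046     ] [-0.0764 -0.1132  0.067 ]
[188.19787468  42.165262  ] [ 109    0  111   74 2729] [ 0.39896464 -0.34390396  0.046     ] [-0.0532 -0.0999  0.0671]
[145.07873546 173.25320608] [  72  132  104  111 3353] [ 0.45840298 -0.34937715  0.046     ] [-0.0772 -0.0452  0.0669]
[ 87.38522108 194.65657177] [  65  172   46   46 1651] [ 0.47659999 -0.37358123  0.046     ] [-0.106  -0.0356  0.0668]
[311.23616524 209.72096648] [ 257  192  108   59 1283] [ 0.4509054  -0.27300827  0.046     ] [-0.0024 -0.0282  0.0671]
[311.33376123 263.64184852] [ 289  242   46   44 1558] [ 0.47588263 -0.26476651  0.046     ] [-0.0025 -0.0019  0.0671]
```

View pics/w2.png

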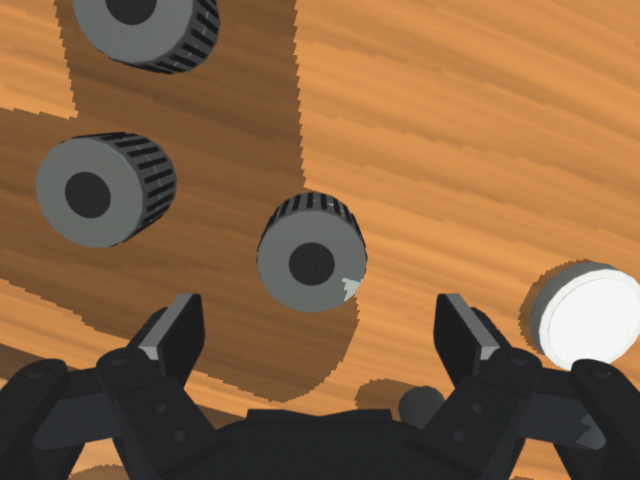

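The cap's disc at (311,264) puts the cap at (0.476,-0.265), which agrees with the other views. Next I descend and grip.

send_rows(plan=[[-0.002, -0.002, 0.02, 0], [-0.002, -0.002, 0.04, 0], [-0.002, -0.002, 0.055, 0], [-0.002, -0.002, 0.063, 0], [-0.002, -0.002, 0.067, 0], [-0.002, -0.002, 0.067, 0], [-0.002, -0.002, 0.067, 0], [-0.002, -0.002, 0.067, 0]])

```text
time: 3.35
eef_pos: [0.4758, -0.2643, 0.0125]
tool_rot: [0.585, 0.811, 0.001, -0.001]
contact_force: [-0.1, -0.7, 0.3]
width: 0.0855
```

send_rows(plan=[[0, 0, 0, 0], [0, 0, 0, 0], [0, 0, 0, 0], [0, 0, 0, 0], [0, 0, 0, 0], [0, 0, 0, 0], [0, 0, 0, 0], [0, 0, 0, 0]], jaw=1, force=60)

```text
time: 4.35
eef_pos: [0.476, -0.2644, 0.013]
tool_rot: [0.584, 0.811, 0.001, -0.001]
contact_force: [-1.2, 0.0, 4.8]
width: 0.0513
```

send_rows(plan=[[0, 0, -0.05, 0], [0, 0, -0.11, 0], [0, 0, -0.17, 0], [0, 0, -0.23, 0], [-0.02, 0.04, -0.27, 0], [-0.045, 0.09, -0.28, 0], [-0.07, 0.14, -0.28, 0], [-0.09, 0.18, -0.28, 0]])

```text
time: 5.35
eef_pos: [0.6771, -0.2934, 0.2922]
tool_rot: [0.584, 0.811, 0.001, -0.001]
contact_force: [-0.6, 0.5, -1.2]
width: 0.0517
```

```bash
cat > st.py <<'E'
from bench import *
from h import *
o=observe(); Rm=R.from_quat(o["tool_rot"]).as_matrix(); z=Rm[:,2]
print(round(o["time"],2),o["eef_pos"].round(4),"q",np.degrees(o["q"]).round(1),"z",z.round(3),"tilt",np.degrees(np.arccos(-z[2])).round(1),"az",np.degrees(np.arctan2(z[1],z[0])).round(1),"err to torch",np.degrees(np.arccos(-z@ZT)).round(2),"xaz",np.degrees(np.arctan2(Rm[1,0],Rm[0,0])).round(1),"F",o["contact_force"].round(1),"M",o["torque"].round(2),"w",o["width"].round(4))
E
python3 st.py
```

```text
Traceback (most recent call last):
  File "st.py", line 4, in <module>
    print(round(o["time"],2),o["eef_pos"].round(4),"q",np.degrees(o["q"]).round(1),"z",z.round(3),"tilt",np.degrees(np.arccos(-z[2])).round(1),"az",np.degrees(np.arctan2(z[1],z[0])).round(1),"err to torch",np.degrees(np.arccos(-z@ZT)).round(2),"xaz",np.degrees(np.arctan2(Rm[1,0],Rm[0,0])).round(1),"F",o["contact_force"].round(1),"M",o["torque"].round(2),"w",o["width"].round(4))
                                                                                                                                                                                                                                                                                                                                                                        ^^^^^^^^^^^^^^^^
AttributeError: 'float' object has no attribute 'round'
```

Now I'll stretch outward past the reach limit and see what happens to the tool's tilt.

send_rows(plan=[[-0.025, 0.05, 0, 0], [-0.05, 0.1, 0, 0], [-0.075, 0.15, 0, 0], [-0.1, 0.2, 0, 0], [-0.12, 0.24, 0, 0], [-0.14, 0.28, 0, 0], [-0.15, 0.3, 0, 0], [-0.15, 0.3, 0, 0]])

```text
time: 6.35
eef_pos: [0.9461, -0.3192, 0.2645]
tool_rot: [0.584, 0.811, 0.007, 0.029]
contact_force: [-0.0, 0.2, -1.2]
width: 0.0518
```

```bash
sed -i 's/o\["width"\].round(4)/round(float(o["width"]),4)/' st.py; python3 st.py
```

```text
6.35 [ 0.9461 -0.3192  0.2645] q [  -7.2   57.6   71.7    0.9 -100.7  -64.1] z [ 0.056 -0.023 -0.998] tilt 3.5 az -22.2 err to torch 26.63 xaz 108.4 F [-0.   0.2 -1.2] M [0.05 0.3  0.05] w 0.0518
```

Run:
```python
from bench import *
for i in range(4): o=observe(); print(o["q"],o["time"])
```

```text
[-0.12621928  1.00538522  1.25161105  0.01590305 -1.75833608 -1.11848623] 6.35
[-0.12621928  1.00538522  1.25161105  0.01590305 -1.75833608 -1.11848623] 6.35
[-0.12621928  1.00538522  1.25161105  0.01590305 -1.75833608 -1.11848623] 6.35
[-0.12621928  1.00538522  1.25161105  0.01590305 -1.75833608 -1.11848623] 6.35
```

send_rows(plan=[[-0.025, 0.05, -0.03, 0], [-0.05, 0.1, -0.06, 0], [-0.075, 0.15, -0.09, 0], [-0.1, 0.2, -0.12, 0], [-0.12, 0.24, -0.15, 0], [-0.14, 0.28, -0.18, 0], [-0.14, 0.28, -0.18, 0], [-0.14, 0.28, -0.18, 0]])

```text
time: 7.35
eef_pos: [0.9626, -0.2856, 0.3034]
tool_rot: [0.583, 0.81, 0.014, 0.059]
contact_force: [-0.7, -0.1, -0.4]
width: 0.0516
```

```bash
python3 st.py
```

```text
7.35 [ 0.9626 -0.2856  0.3034] q [ -4.7  55.6  71.7   2.1 -99.4 -66.3] z [ 0.112 -0.046 -0.993] tilt 6.9 az -22.3 err to torch 23.31 xaz 108.3 F [-0.7 -0.1 -0.4] M [0.16 0.39 0.02] w 0.0516
```

```bash
cat > go.py <<'E'
import sys
from bench import *
from h import *
o=observe();Rm=R.from_quat(o["tool_rot"]).as_matrix()
for a in sys.argv[1:]:
    p=eval(a); print(a,tgt(o,p,Rm)[0].round(4))
E
python3 go.py 1.25,.27,.45 1.05,.0,.4
```

```text
1.25,.27,.45 [ 0.4245  0.4618 -0.1388]
1.05,.0,.4 [ 0.2354  0.1824 -0.0992]
```

send_rows(plan=[[0.05, 0.04, -0.02, 0], [0.1, 0.08, -0.04, 0], [0.15, 0.12, -0.06, 0], [0.2, 0.16, -0.08, 0], [0.25, 0.21, -0.1, 0], [0.31, 0.29, -0.11, 0], [0.37, 0.38, -0.13, 0], [0.42, 0.46, -0.14, 0]])

```text
time: 8.35
eef_pos: [0.9977, 0.0864, 0.3408]
tool_rot: [0.582, 0.809, 0.028, 0.079]
contact_force: [-0.8, -1.0, -0.9]
width: 0.0516
```

```bash
python3 st.py; python3 go.py 1.25,.27,.45 1.3,.2,.4
```

```text
8.35 [0.9977 0.0864 0.3408] q [ 18.   54.1  71.7   5.5 -99.5 -88.2] z [ 0.161 -0.047 -0.986] tilt 9.6 az -16.2 err to torch 20.48 xaz 108.2 F [-0.8 -1.  -0.9] M [ 0.13  0.51 -0.02] w 0.0516
1.25,.27,.45 [ 0.0849  0.3104 -0.0756]
1.3,.2,.4 [ 0.0079  0.3279 -0.015 ]
```

send_rows(plan=[[0.01, 0.06, -0.02, 0], [0.02, 0.12, -0.04, 0], [0.03, 0.18, -0.06, 0], [0.04, 0.24, -0.08, 0], [0.06, 0.3, -0.1, 0], [0.07, 0.35, -0.12, 0], [0.08, 0.4, -0.14, 0], [0.1, 0.45, -0.16, 0]])

```text
time: 9.35
eef_pos: [1.0044, 0.1898, 0.3449]
tool_rot: [0.579, 0.807, 0.048, 0.102]
contact_force: [0.1, -0.1, -0.5]
width: 0.0517
```

```bash
python3 st.py; python3 go.py 1.35,.2,.45 1.35,.3,.6
```

```text
9.35 [1.0044 0.1898 0.3449] q [ 24.2  54.5  71.7   7.4 -96.4 -94. ] z [ 0.22  -0.041 -0.975] tilt 13.0 az -10.6 err to torch 17.06 xaz 108.0 F [ 0.1 -0.1 -0.5] M [ 0.15  0.74 -0.01] w 0.0517
1.35,.2,.45 [-0.1082  0.3437 -0.0266]
1.35,.3,.6 [-0.0302  0.4055 -0.1769]
```

send_rows(plan=[[-0.03, 0.05, -0.01, 0], [-0.06, 0.1, -0.02, 0], [-0.09, 0.15, -0.02, 0], [-0.12, 0.2, -0.03, 0], [-0.14, 0.25, -0.03, 0], [-0.16, 0.29, -0.04, 0], [-0.17, 0.32, -0.04, 0], [-0.17, 0.32, -0.04, 0]])

```text
time: 10.35
eef_pos: [1.0527, 0.1144, 0.3283]
tool_rot: [0.577, 0.804, 0.066, 0.127]
contact_force: [-0.1, -0.7, -1.2]
width: 0.0515
```

```bash
python3 st.py; python3 go.py 1.35,.1,.45 1.35,.15,.6
```

```text
10.35 [1.0527 0.1144 0.3283] q [ 19.2  55.9  71.7   7.5 -91.  -89.4] z [ 0.281 -0.041 -0.959] tilt 16.5 az -8.2 err to torch 13.5 xaz 107.8 F [-0.1 -0.7 -1.2] M [ 0.18  0.94 -0.01] w 0.0515
1.35,.1,.45 [-0.1193  0.2969 -0.0326]
1.35,.15,.6 [-0.0914  0.3512 -0.1784]
```

send_rows(plan=[[-0.05, 0.04, -0.01, 0], [-0.1, 0.07, -0.02, 0], [-0.15, 0.1, -0.02, 0], [-0.2, 0.15, -0.03, 0], [-0.22, 0.2, -0.04, 0], [-0.24, 0.25, -0.05, 0], [-0.26, 0.3, -0.06, 0], [-0.26, 0.3, -0.06, 0]])

```text
time: 11.35
eef_pos: [1.0818, -0.013, 0.3387]
tool_rot: [0.573, 0.801, 0.081, 0.155]
contact_force: [0.7, -0.0, -1.7]
width: 0.0512
```

```bash
python3 st.py; python3 go.py 1.35,0,.45 1.35,-.1,.5
```

```text
11.35 [ 1.0818 -0.013   0.3387] q [ 11.8  55.5  71.7   6.6 -87.1 -82.2] z [ 0.341 -0.047 -0.939] tilt 20.1 az -7.8 err to torch 9.87 xaz 107.4 F [ 0.7 -0.  -1.7] M [ 0.1   1.19 -0.02] w 0.0512
1.35,0,.45 [-0.0841  0.2779 -0.0137]
1.35,-.1,.5 [-0.1861  0.2603 -0.0559]
```

send_rows(plan=[[-0.03, 0.05, -0.01, 0], [-0.06, 0.1, -0.02, 0], [-0.09, 0.15, -0.03, 0], [-0.12, 0.2, -0.04, 0], [-0.14, 0.24, -0.05, 0], [-0.16, 0.27, -0.06, 0], [-0.18, 0.27, -0.06, 0], [-0.18, 0.27, -0.06, 0]])

```text
time: 12.35
eef_pos: [1.0955, -0.0593, 0.3621]
tool_rot: [0.57, 0.796, 0.096, 0.183]
contact_force: [-0.4, -0.4, -2.1]
width: 0.0514
```

```bash
python3 st.py; python3 go.py 1.35,-.05,.45 1.35,-.1,.5
```

```text
12.35 [ 1.0955 -0.0593  0.3621] q [  9.3  54.7  71.7   6.9 -84.2 -79.8] z [ 0.4   -0.056 -0.915] tilt 23.8 az -8.0 err to torch 6.2 xaz 106.8 F [-0.4 -0.4 -2.1] M [ 0.21  1.39 -0.  ] w 0.0514
1.35,-.05,.45 [-0.0795  0.2566  0.0207]
1.35,-.1,.5 [-0.1356  0.258  -0.0222]
```

send_rows(plan=[[-0.03, 0.05, -0.01, 0], [-0.06, 0.1, -0.02, 0], [-0.09, 0.15, -0.02, 0], [-0.12, 0.2, -0.02, 0], [-0.14, 0.24, -0.02, 0], [-0.15, 0.26, -0.02, 0], [-0.15, 0.26, -0.02, 0], [-0.15, 0.26, -0.02, 0]])

```text
time: 13.35
eef_pos: [1.1147, -0.089, 0.3742]
tool_rot: [0.566, 0.79, 0.109, 0.211]
contact_force: [-0.4, -0.1, -0.3]
width: 0.0511
```

```bash
python3 st.py; python3 go.py 1.35,-.05,.45 1.35,-.1,.5 .638,.007,.35
```

```text
13.35 [ 1.1147 -0.089   0.3742] q [  7.7  54.7  71.7   7.4 -80.5 -78.5] z [ 0.456 -0.067 -0.887] tilt 27.5 az -8.3 err to torch 2.53 xaz 106.1 F [-0.4 -0.1 -0.3] M [0.2  1.62 0.01] w 0.0511
1.35,-.05,.45 [-0.043   0.2437  0.0375]
1.35,-.1,.5 [-0.1005  0.2474 -0.0035]
.638,.007,.35 [ 0.2242 -0.3818 -0.2026]
```

send_rows(plan=[[-0.01, 0.02, 0, 0], [-0.015, 0.03, 0, 0], [-0.02, 0.035, 0, 0], [-0.02, 0.035, 0, 0], [-0.02, 0.035, 0, 0], [-0.02, 0.035, 0, 0], [-0.02, 0.035, 0, 0], [-0.02, 0.035, 0, 0]])

```text
time: 14.35
eef_pos: [1.1245, -0.0937, 0.3791]
tool_rot: [0.564, 0.787, 0.115, 0.224]
contact_force: [-1.0, -0.0, -0.9]
width: 0.0513
```

```bash
python3 st.py; python3 go.py .638,.007,.35 .68,.0,.35
```

```text
14.35 [ 1.1245 -0.0937  0.3791] q [  7.5  54.8  71.7   7.9 -78.7 -78.4] z [ 0.482 -0.072 -0.873] tilt 29.2 az -8.5 err to torch 0.84 xaz 105.7 F [-1.  -0.  -0.9] M [0.23 1.65 0.06] w 0.0513
.638,.007,.35 [ 0.2294 -0.3851 -0.2163]
.68,.0,.35 [ 0.2117 -0.3523 -0.1955]
```

```bash
python3 go.py .68,.0,.33 .589,.0147,.302
```

```text
.68,.0,.33 [ 0.2162 -0.361  -0.178 ]
.589,.0147,.302 [ 0.2602 -0.4442 -0.1985]
```

send_rows(plan=[[0.026, -0.044, -0.024, 0], [0.052, -0.088, -0.048, 0], [0.078, -0.132, -0.072, 0], [0.104, -0.176, -0.096, 0], [0.13, -0.22, -0.12, 0], [0.156, -0.264, -0.145, 0], [0.182, -0.308, -0.17, 0], [0.208, -0.35, -0.195, 0]])

```text
time: 15.35
eef_pos: [0.6811, -0.0026, 0.3519]
tool_rot: [0.564, 0.786, 0.115, 0.224]
contact_force: [0.0, 0.7, 0.5]
width: 0.0511
```

```bash
python3 st.py; python3 go.py .589,.0147,.302
```

```text
15.35 [ 0.6811 -0.0026  0.3519] q [  23.5    1.5  -22.6   22.4  -42.7 -108.2] z [ 0.483 -0.072 -0.873] tilt 29.2 az -8.4 err to torch 0.77 xaz 105.7 F [0.  0.7 0.5] M [0.44 1.58 0.07] w 0.0511
.589,.0147,.302 [ 0.0517 -0.0928 -0.0022]
```

send_rows(plan=[[0.02, -0.035, 0, 0], [0.04, -0.07, -0.001, 0], [0.052, -0.093, -0.002, 0], [0.052, -0.093, -0.002, 0], [0.052, -0.093, -0.002, 0], [0.052, -0.093, -0.002, 0], [0.052, -0.093, -0.002, 0], [0.052, -0.093, -0.002, 0]])

```text
time: 16.35
eef_pos: [0.5891, 0.0148, 0.3015]
tool_rot: [0.564, 0.786, 0.115, 0.224]
contact_force: [-0.2, -0.6, -0.7]
width: 0.0514
```

```bash
python3 st.py
python3 - <<'E'
from bench import *
from h import *
import pickle
o=observe();D={"o":o}
for n in["side","top","wrist"]:
    c=camera(n);D[n]=c
    if n=="wrist": cv2.imwrite("pics/b_w.png",c["color"][:,:,::-1])
pickle.dump(D,open("c1.pkl","wb"))
cr=lambda c,x,y,w,h,k:cv2.resize(c["color"][y:y+h,x:x+w,::-1],None,fx=k,fy=k,interpolation=cv2.INTER_CUBIC)
cv2.imwrite("pics/b_s.png",cr(D["side"],200,90,160,160,4)); cv2.imwrite("pics/b_t.png",cr(D["top"],260,120,150,150,4))
E
```

```text
16.35 [0.5891 0.0148 0.3015] q [  29.7   -6.3  -38.9   29.7  -37.5 -121.7] z [ 0.483 -0.072 -0.873] tilt 29.2 az -8.5 err to torch 0.78 xaz 105.7 F [-0.2 -0.6 -0.7] M [ 0.22  1.71 -0.04] w 0.0514
```

View pics/b_w.png

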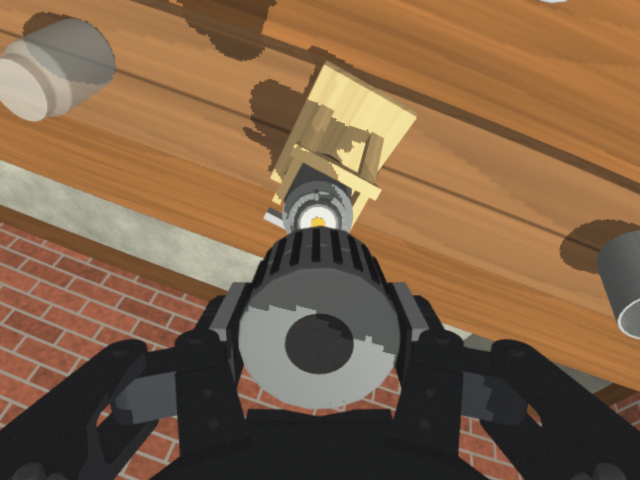

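View pics/b_s.png

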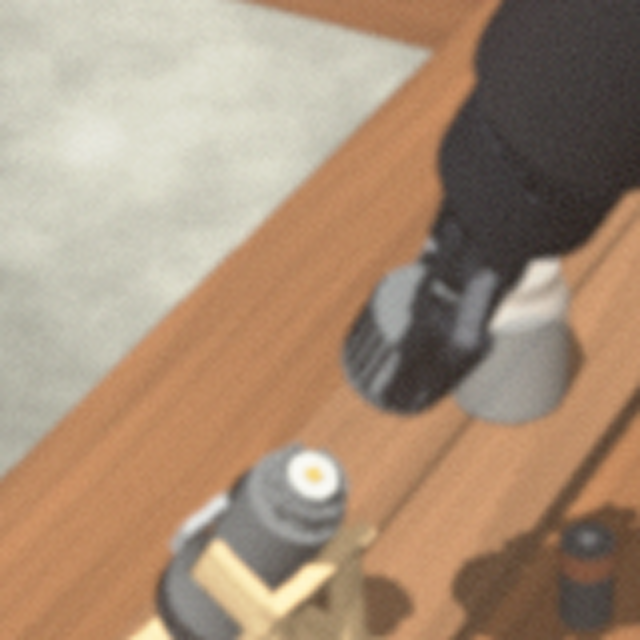

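View pics/b_t.png

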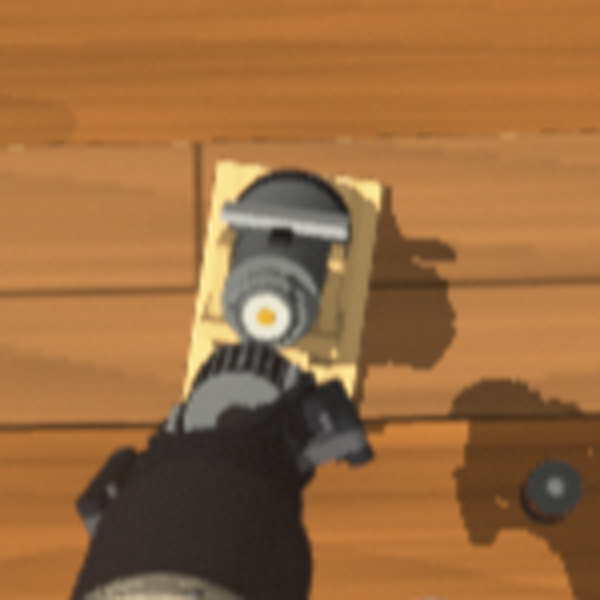

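The wrist view shows the cap's disc at about (319,343) and the spigot's orange dot at about (318,222). I'll cross-check the axis alignment in tool coordinates.

Run:
```python
import pickle
from h import *
D=pickle.load(open("c1.pkl","rb"));o=D["o"];w=wpose(o,D["wrist"]);t,s=D["top"],D["side"]
im=w["color"].astype(int)
def cc(m,box):
    x,y,W,H=box; mm=m[y:y+H,x:x+W].astype(np.uint8); n,l,st,ce=cv2.connectedComponentsWithStats(mm);k=1+np.argmax(st[1:,4]);return ce[k]+[x,y],st[k]
disc=cc(im.max(2)<75,(270,300,100,85)); print("disc",disc)
dot=cc((im[...,0]-im[...,2]>80),(300,205,40,30)); print("dot",dot)
T=w["tool_from_camera"]
def toolray(uv,z):
    p=cv2.undistortPoints(np.array([[uv]],float),w["mtx"],w["dist_coeffs"])[0,0]
    d=T[:3,:3]@[p[0],p[1],1];return T[:3,3]+d*(z-T[2,3])/d[2]
print("cap top in tool",toolray(disc[0],-.033))
for uvt in [(325.96,198.65)]:
  P,e=tri(ray(t,uvt),ray(w,dot[0]));print("top+wrist",P,e)
P2,e=tri(ray(s,(277.9,208.)),ray(w,dot[0]));print("side+wrist",P2,e)
Rm=R.from_quat(o["tool_rot"]).as_matrix()
for P in[P,P2,np.array([.6484,.0059,.1982])]: print("tip in tool",Rm.T@(P-o["eef_pos"]), "on wrist ray",toolray(dot[0],.12))
print("torch axis in tool",Rm.T@ZT)
```

```text
disc (array([319.17067834, 343.16098781]), array([  16,   13,   67,   61, 3199], dtype=int32))
dot (array([317.33018868, 222.03773585]), array([ 11,  12,  14,  10, 106], dtype=int32))
cap top in tool [ 0.00130993 -0.00108166 -0.033     ]
top+wrist [0.6479397  0.0062696  0.19715634] 0.001174903862343956
side+wrist [0.64757722 0.00665916 0.19870302] 0.0016215147540485668
tip in tool [-0.00024568  0.00092219  0.12013049] on wrist ray [0.00030324 0.00110403 0.12      ]
tip in tool [-0.00012949  0.00142265  0.11857763] on wrist ray [0.00030324 0.00110403 0.12      ]
tip in tool [-0.0009465   0.00163516  0.1194685 ] on wrist ray [0.00030324 0.00110403 0.12      ]
torch axis in tool [ 0.00568231 -0.01233146 -0.99990782]
```

send_rows(plan=[[0, 0.002, 0.03, 0], [0, 0.002, 0.06, 0], [-0.0005, 0.002, 0.085, 0], [-0.0005, 0.002, 0.1, 0], [-0.0005, 0.002, 0.106, 0], [-0.0005, 0.002, 0.11, 0], [-0.0005, 0.002, 0.112, 0], [-0.0005, 0.002, 0.112, 0]])

```text
time: 17.5
eef_pos: [0.6449, 0.0071, 0.2053]
tool_rot: [0.564, 0.786, 0.116, 0.225]
contact_force: [0.7, -0.8, -0.8]
width: 0.0513
```

```bash
cat >> st.py <<'E'
tip=np.array([.6479,.0062,.1978])
m=o["eef_pos"]+Rm@np.array([0,-.001,.013]); e=Rm.T@(tip-m)
print("mouth above shoulder",((m-tip)@ZT+.022).round(4),"tool err xy",e[:2].round(4),"F tool",(Rm.T@o["contact_force"]).round(1),"M tool",(Rm.T@o["torque"]).round(2))
E
python3 st.py
```

```text
17.5 [0.6449 0.0071 0.2053] q [  20.8    4.1  -46.1   46.   -19.4 -133.2] z [ 0.484 -0.072 -0.872] tilt 29.3 az -8.4 err to torch 0.74 xaz 105.7 F [ 0.7 -0.8 -0.8] M [0.27 1.68 0.01] w 0.0513
mouth above shoulder 0.017 tool err xy [ 0. -0.] F tool [-0.8 -0.1  1.1] M tool [1.5 0.8 0. ]
```

send_rows(plan=[[0, 0, 0.002, 0], [0, 0, 0.004, 0], [0, 0, 0.006, 0], [0, 0, 0.008, 0], [0, 0, 0.008, 0], [0, 0, 0.008, 0], [0, 0, 0.008, 0], [0, 0, 0.008, 0]])

```text
time: 18.5
eef_pos: [0.6487, 0.0066, 0.1991]
tool_rot: [0.564, 0.786, 0.116, 0.225]
contact_force: [-10.0, 1.8, 8.0]
width: 0.0516
```

```bash
python3 st.py
```

```text
18.5 [0.6487 0.0066 0.1991] q [  19.8    4.8  -46.7   48.6  -17.9 -135.1] z [ 0.485 -0.071 -0.872] tilt 29.3 az -8.4 err to torch 0.67 xaz 105.7 F [-10.    1.8   8. ] M [0.66 3.25 0.09] w 0.0516
mouth above shoulder 0.0098 tool err xy [ 0.0001 -0.0004] F tool [  2.5  -4.3 -11.9] M tool [2.85 1.69 0.01]
```

send_rows(plan=[[0, 0, 0.0005, -0.1], [0, 0, 0.001, -0.2], [0, 0, 0.001, -0.3], [0, 0, 0.001, -0.4], [0, 0, 0.001, -0.5], [0, 0, 0.001, -0.6], [0, 0, 0.001, -0.7], [0, 0, 0.001, -0.7]])

```text
time: 19.5
eef_pos: [0.6509, 0.007, 0.2003]
tool_rot: [0.259, 0.932, 0.032, 0.253]
contact_force: [1.2, -1.3, 6.1]
width: 0.0518
```

```bash
python3 st.py
```

```text
19.5 [0.6509 0.007  0.2003] q [ 19.6   4.9 -46.7  49.1 -17.7 -95.1] z [ 0.488 -0.071 -0.87 ] tilt 29.5 az -8.3 err to torch 0.48 xaz 146.0 F [ 1.2 -1.3  6.1] M [-0.83 -0.04  0.22] w 0.0518
mouth above shoulder 0.0098 tool err xy [ 0.003  -0.0016] F tool [-4.3  0.6 -4.6] M tool [ 0.49 -0.38 -0.59]
```

send_rows(plan=[[0.0005, 0, 0.0005, -0.1], [0.001, -0.0005, 0.001, -0.2], [0.0015, -0.001, 0.001, -0.3], [0.0015, -0.001, 0.001, -0.4], [0.0015, -0.001, 0.001, -0.5], [0.0015, -0.001, 0.001, -0.6], [0.0015, -0.001, 0.001, -0.7], [0.0015, -0.001, 0.001, -0.7]])

```text
time: 20.5
eef_pos: [0.6499, 0.0083, 0.1997]
tool_rot: [-0.078, 0.964, -0.056, 0.25]
contact_force: [-14.2, 9.1, 11.3]
width: 0.0515
```

```bash
python3 st.py
```

```text
20.5 [0.6499 0.0083 0.1997] q [ 19.4   4.8 -47.1  50.  -17.3 -55.7] z [ 0.49  -0.068 -0.869] tilt 29.6 az -8.0 err to torch 0.42 xaz -168.3 F [-14.2   9.1  11.3] M [2.32 4.65 0.99] w 0.0515
mouth above shoulder 0.0099 tool err xy [ 0.003  -0.0005] F tool [  5.3   9.  -17.4] M tool [-3.3   4.14 -0.04]
```

Run:
```python
from bench import *
from h import *
import pickle
o=observe();D={"o":o}
for n in["side","top","wrist"]:
    c=camera(n);D[n]=c
pickle.dump(D,open("c2.pkl","wb"))
cr=lambda c,x,y,w,h,k:cv2.resize(c["color"][y:y+h,x:x+w,::-1],None,fx=k,fy=k,interpolation=cv2.INTER_CUBIC)
a=cr(D["side"],220,160,100,100,4);b=cr(D["top"],280,140,100,100,4)
cv2.imwrite("pics/c_st.png",np.hstack([a,b])); cv2.imwrite("pics/c_w.png",D["wrist"]["color"][:,:,::-1])
```

```text
(no output)
```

View pics/c_st.png

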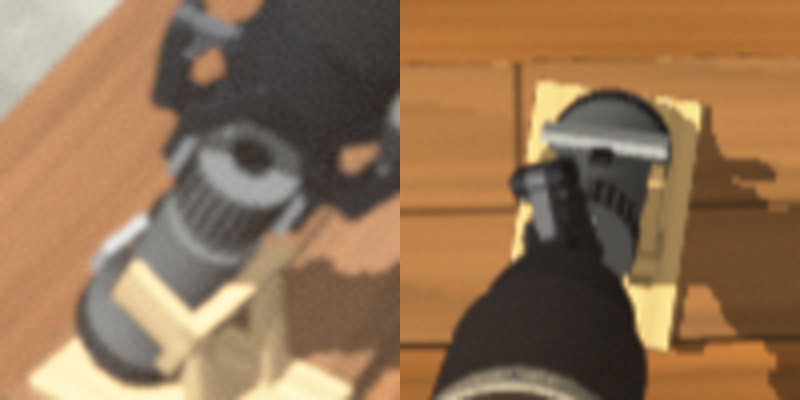

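View pics/c_w.png

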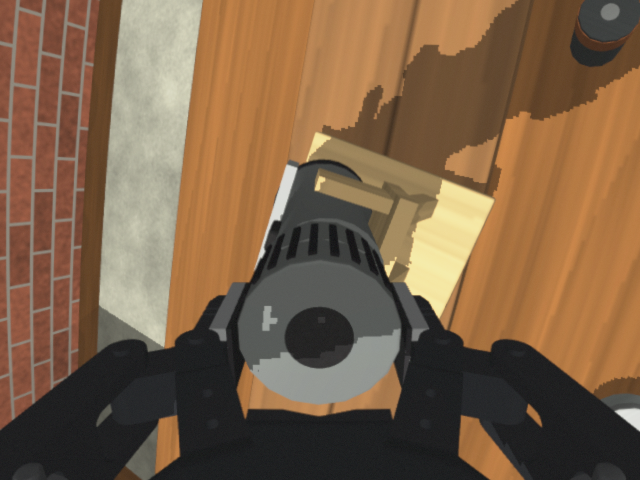

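send_rows(plan=[[0, 0, 0.0005, -0.1], [0.0005, 0, 0.001, -0.2], [0.0005, 0, 0.001, -0.3], [0.0005, 0, 0.001, -0.4], [0.0005, 0, 0.001, -0.5], [0.0005, 0, 0.001, -0.6], [0.0005, 0, 0.001, -0.7], [0.0005, 0, 0.001, -0.7]])

```text
time: 21.65
eef_pos: [0.6484, 0.0083, 0.1986]
tool_rot: [-0.405, 0.878, -0.138, 0.215]
contact_force: [-20.5, 6.0, 12.9]
width: 0.0514
```

```bash
python3 st.py
```

```text
21.65 [0.6484 0.0083 0.1986] q [ 19.3   4.7 -47.5  50.5 -17.  -16. ] z [ 0.49  -0.068 -0.869] tilt 29.6 az -7.9 err to torch 0.43 xaz -127.0 F [-20.5   6.   12.9] M [1.56 6.24 0.48] w 0.0514
mouth above shoulder 0.0096 tool err xy [0.0021 0.0004] F tool [  3.9  11.8 -21.7] M tool [-5.84  2.75 -0.08]
```

send_rows(plan=[[0, 0.0005, 0.0002, -0.1], [0.0005, 0.001, 0.0004, -0.2], [0.0005, 0.001, 0.0006, -0.3], [0.0005, 0.001, 0.0006, -0.4], [0.0005, 0.001, 0.0006, -0.5], [0.0005, 0.001, 0.0006, -0.6], [0.0005, 0.001, 0.0006, -0.7], [0.0005, 0.001, 0.0006, -0.7]])

```text
time: 22.65
eef_pos: [0.6466, 0.0064, 0.1964]
tool_rot: [-0.68, 0.688, -0.203, 0.153]
contact_force: [-0.5, -5.5, -1.1]
width: 0.0516
```

```bash
python3 st.py
python3 - <<'E'
from bench import *
from h import *
c=camera("side");w=camera("wrist");x,y=220,160
a=cv2.resize(c["color"][y:y+80,x:x+80,::-1],None,fx=6,fy=6,interpolation=cv2.INTER_CUBIC)
cv2.imwrite("pics/d_s.png",a);cv2.imwrite("pics/d_w.png",w["color"][:,:,::-1])
E
```

```text
22.65 [0.6466 0.0064 0.1964] q [ 19.1   4.7 -47.8  51.1 -16.9  23.6] z [ 0.487 -0.071 -0.87 ] tilt 29.5 az -8.3 err to torch 0.51 xaz -91.6 F [-0.5 -5.5 -1.1] M [-0.93  2.07 -2.04] w 0.0516
mouth above shoulder 0.0084 tool err xy [ 0.0003 -0.0009] F tool [5.4 1.  1.1] M tool [-2.17  1.8   1.17]
```

View pics/d_s.png

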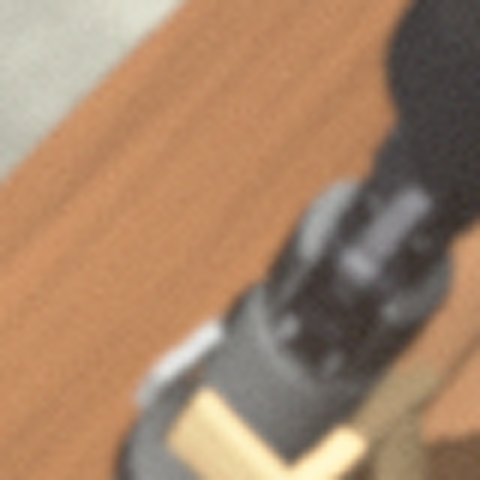

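View pics/d_w.png

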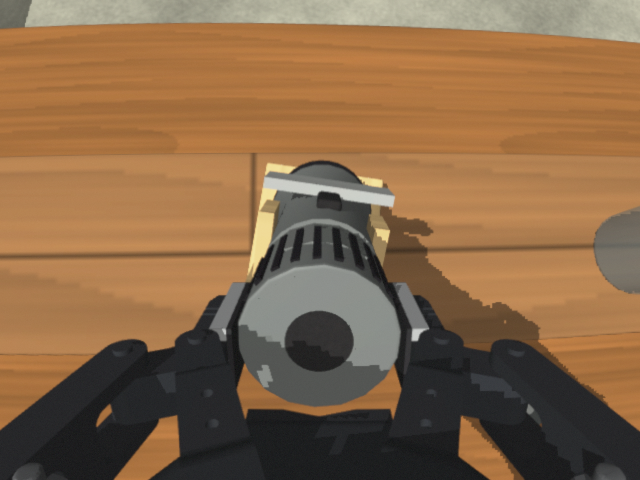

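Axial load has vanished and a resisting torque of about 1.2 N·m has appeared. That suggests a lug has entered a gap, so I'll press down gently.

send_rows(plan=[[0, 0, 0.001, 0], [0, 0, 0.0015, 0], [0, 0, 0.002, 0], [0, 0, 0.0025, 0], [0, 0, 0.003, 0], [0, 0, 0.003, 0], [0, 0, 0.003, 0], [0, 0, 0.003, 0]])

```text
time: 23.75
eef_pos: [0.6479, 0.006, 0.1951]
tool_rot: [-0.678, 0.689, -0.203, 0.154]
contact_force: [-12.5, 2.2, 11.5]
width: 0.0514
```

```bash
python3 st.py
```

```text
23.75 [0.6479 0.006  0.1951] q [ 18.6   4.9 -48.1  52.3 -16.4  22.5] z [ 0.489 -0.071 -0.87 ] tilt 29.6 az -8.3 err to torch 0.41 xaz -91.9 F [-12.5   2.2  11.5] M [ 0.86  3.64 -1.2 ] w 0.0514
mouth above shoulder 0.0066 tool err xy [-0.     -0.0003] F tool [ -1.1   5.2 -16.3] M tool [-3.73 -0.17  1.21]
```

send_rows(plan=[[0, 0, 0.0005, -0.04], [0, 0, 0.001, -0.08], [0, 0, 0.001, -0.12], [0, 0, 0.001, -0.16], [0, 0, 0.001, -0.2], [0, 0, 0.001, -0.2], [0, 0, 0.001, -0.2], [0, 0, 0.001, -0.2]])

```text
time: 24.75
eef_pos: [0.6478, 0.008, 0.1936]
tool_rot: [0.744, -0.618, 0.217, -0.135]
contact_force: [-11.6, 10.0, 2.7]
width: 0.0514
```

```bash
python3 st.py
python3 - <<'E'
from bench import *
from h import *
c=camera("side");w=camera("wrist");x,y=220,160
a=cv2.resize(c["color"][y:y+80,x:x+80,::-1],None,fx=6,fy=6,interpolation=cv2.INTER_CUBIC)
cv2.imwrite("pics/e_s.png",a);cv2.imwrite("pics/e_w.png",cv2.resize(w["color"][200:420,220:420,::-1],None,fx=2.7,fy=2.7,interpolation=cv2.INTER_CUBIC))
E
```

```text
24.75 [0.6478 0.008  0.1936] q [ 18.5   5.  -48.3  52.7 -16.   33.5] z [ 0.489 -0.067 -0.87 ] tilt 29.6 az -7.9 err to torch 0.5 xaz -81.7 F [-11.6  10.    2.7] M [3.63 4.85 0.6 ] w 0.0514
mouth above shoulder 0.0056 tool err xy [ 0.0024 -0.0007] F tool [-11.    6.7  -8.7] M tool [-4.13 -4.39  0.92]
```

View pics/e_s.png

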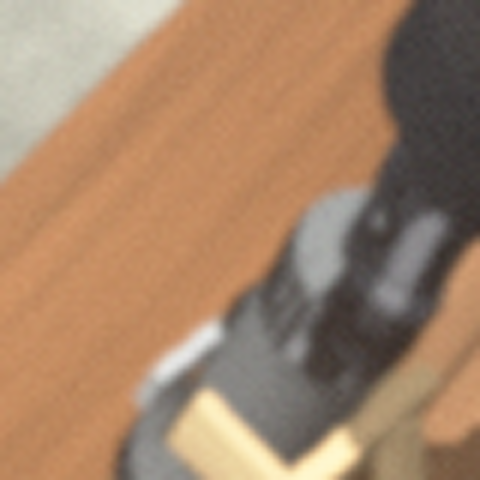

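View pics/e_w.png

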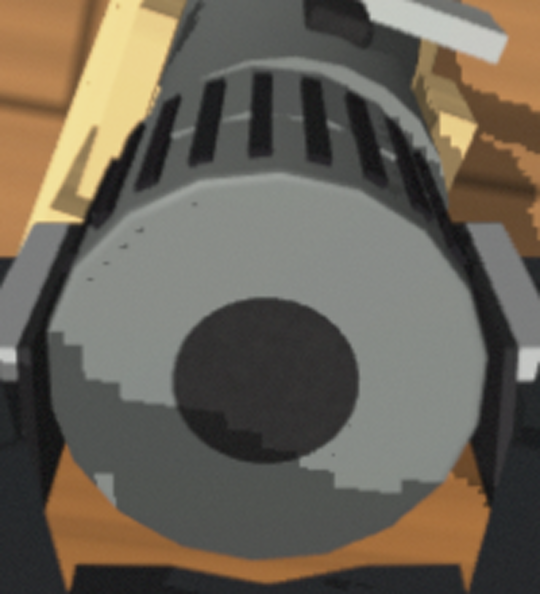

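send_rows(plan=[[0.0005, 0, 0.0005, -0.04], [0.001, 0, 0.001, -0.08], [0.001, 0, 0.001, -0.12], [0.001, 0, 0.001, -0.16], [0.001, 0, 0.001, -0.2], [0.001, 0, 0.001, -0.2], [0.001, 0, 0.001, -0.2], [0.001, 0, 0.001, -0.2]])

```text
time: 25.85
eef_pos: [0.6483, 0.0061, 0.1939]
tool_rot: [0.801, -0.541, 0.23, -0.112]
contact_force: [-8.4, -3.1, 8.9]
width: 0.0513
```

```bash
python3 st.py
```

```text
25.85 [0.6483 0.0061 0.1939] q [ 18.2   5.  -48.3  53.  -15.9  44.9] z [ 0.49  -0.069 -0.869] tilt 29.6 az -8.0 err to torch 0.41 xaz -71.4 F [-8.4 -3.1  8.9] M [-1.07  2.59 -0.85] w 0.0513
mouth above shoulder 0.0054 tool err xy [ 0.0007 -0.0004] F tool [  2.4   4.2 -11.6] M tool [-2.92  0.23  0.04]
```

```bash
python3 - <<'E'
from bench import *
from h import *
import pickle
w=camera("wrist");f=lambda im:cv2.resize(im[200:320,240:400,::-1],None,fx=2.4,fy=2.4,interpolation=cv2.INTER_CUBIC)
cv2.imwrite("pics/f_raw.png",w["color"][:,:,::-1])
L=[cv2.imread(p)[:,:,::-1] for p in("pics/b_w.png","pics/c_w.png","pics/d_w.png")]+[w["color"]]
L=[f(i) for i in L]
cv2.imwrite("pics/f_cmp.png",np.vstack([np.hstack(L[:2]),np.hstack(L[2:])]))
E
python3 st.py
```

```text
25.9 [0.6483 0.0061 0.1939] q [ 18.2   5.  -48.3  53.  -15.9  44.9] z [ 0.49  -0.069 -0.869] tilt 29.6 az -8.0 err to torch 0.41 xaz -71.4 F [-8.3 -2.5  7.7] M [-1.09  2.61 -0.84] w 0.0515
mouth above shoulder 0.0054 tool err xy [ 0.0007 -0.0004] F tool [  1.6   4.4 -10.6] M tool [-2.94  0.23  0.01]
```

View pics/f_cmp.png

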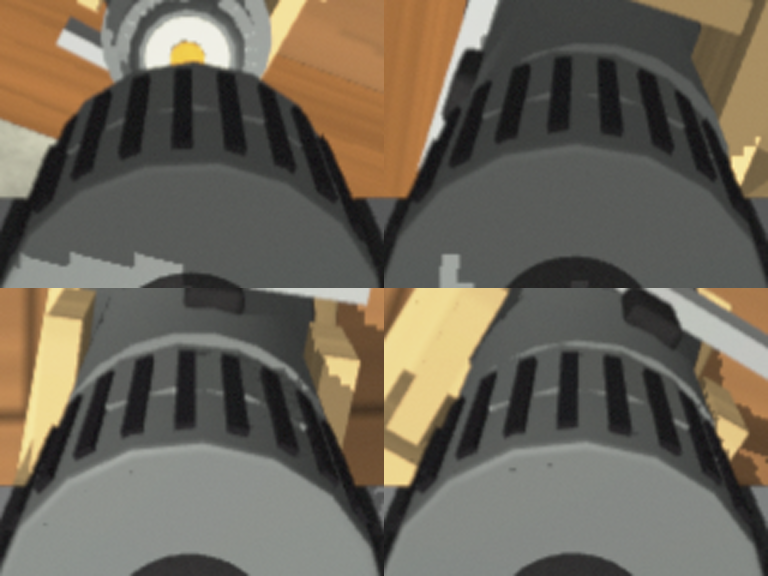

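Run:
```python
from h import *
for p in("b_w","c_w","d_w","f_raw"):
    im=cv2.imread(f"pics/{p}.png"); m=(im[300:390,270:370].max(2)<75).astype(np.uint8)
    n,l,st,ce=cv2.connectedComponentsWithStats(m);k=1+np.argmax(st[1:,4])
    cn,_=cv2.findContours((l==k).astype(np.uint8),cv2.RETR_EXTERNAL,cv2.CHAIN_APPROX_NONE)
    print(p,ce[k]+[270,300],st[k],cv2.fitEllipse(cv2.convexHull(cn[0])))
```

```text
b_w [319.17067834 343.16098781] [  16   13   67   61 3199] ((49.19114303588867, 43.102962493896484), (59.950340270996094, 67.74085998535156), 86.62808990478516)
c_w [318.6971957 336.7774463] [  14    7   70   61 3352] ((48.670814514160156, 36.76687240600586), (61.017005920410156, 69.56358337402344), 90.12297058105469)
d_w [318.45994517 341.16021931] [  15   11   68   61 3283] ((48.44401168823242, 41.19049835205078), (60.76369857788086, 68.39752960205078), 87.34174346923828)
f_raw [318.40720222 340.67036011] [  15   11   68   60 3249] ((48.34009552001953, 40.72739791870117), (60.3670768737793, 68.2320785522461), 89.32302856445312)
```

View pics/f_raw.png

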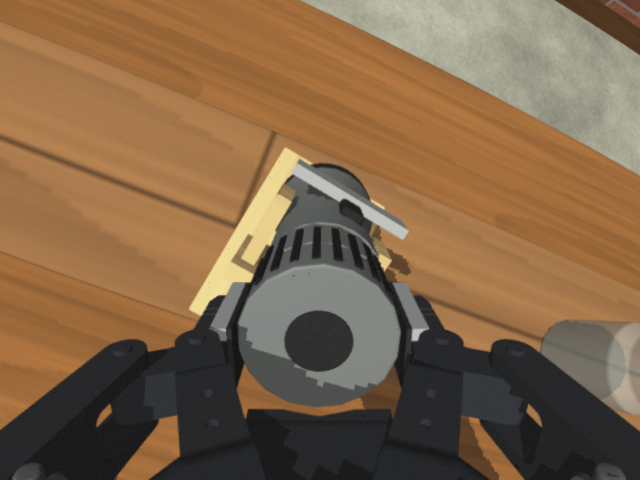

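Disc-size changes suggest the cap rode up about 2 mm in the grip earlier and then settled back. The mouth is now at an estimated 3–5 mm, so the lugs should be in the thread. I'll start screwing clockwise.

send_rows(plan=[[0, 0, 0.0003, 0.1], [0, 0, 0.0006, 0.2], [0, 0, 0.001, 0.3], [0, 0, 0.0014, 0.4], [0, 0, 0.0018, 0.5], [0, 0, 0.0022, 0.6], [0, 0, 0.0026, 0.7], [0, 0, 0.0026, 0.7]])

```text
time: 26.9
eef_pos: [0.6509, 0.0065, 0.1941]
tool_rot: [-0.567, 0.783, -0.178, 0.186]
contact_force: [-6.0, 0.7, 9.7]
width: 0.0517
```

```bash
python3 st.py
```

```text
26.9 [0.6509 0.0065 0.1941] q [ 17.7   5.1 -48.4  54.3 -15.3   3.8] z [ 0.493 -0.068 -0.867] tilt 29.9 az -7.8 err to torch 0.32 xaz -106.8 F [-6.   0.7  9.7] M [-0.21  1.63 -0.28] w 0.0517
mouth above shoulder 0.0043 tool err xy [0.0008 0.0016] F tool [  0.2   0.4 -11.4] M tool [-1.47  0.79  0.03]
```

send_rows(plan=[[0, 0, 0.0005, 0.1], [0, -0.0005, 0.001, 0.2], [0, -0.001, 0.0014, 0.3], [0, -0.001, 0.0018, 0.4], [0, -0.001, 0.0022, 0.5], [0, -0.001, 0.0026, 0.6], [0, -0.001, 0.003, 0.7], [0, -0.001, 0.003, 0.7]])

```text
time: 27.9
eef_pos: [0.6534, 0.0065, 0.1927]
tool_rot: [-0.264, 0.929, -0.103, 0.237]
contact_force: [-7.5, 1.9, 5.1]
width: 0.0515
```

```bash
python3 st.py;  python3 - <<'E'
from bench import *
from h import *
c=camera("side");w=camera("wrist");x,y=220,160
a=cv2.resize(c["color"][y:y+80,x:x+80,::-1],None,fx=5,fy=5,interpolation=cv2.INTER_CUBIC)
b=cv2.resize(w["color"][190:390,230:410,::-1],(360,400),interpolation=cv2.INTER_CUBIC)
cv2.imwrite("pics/g.png",np.hstack([a,b]));cv2.imwrite("pics/g_w.png",w["color"][:,:,::-1])
E
```

```text
27.9 [0.6534 0.0065 0.1927] q [ 17.2   5.4 -48.5  55.5 -14.8 -37.1] z [ 0.494 -0.067 -0.867] tilt 29.9 az -7.7 err to torch 0.34 xaz -144.3 F [-7.5  1.9  5.1] M [ 0.49  3.   -0.04] w 0.0515
mouth above shoulder 0.0019 tool err xy [0.0022 0.0016] F tool [ 2.6  3.3 -8.3] M tool [-1.97  2.32  0.08]
```

View pics/g.png

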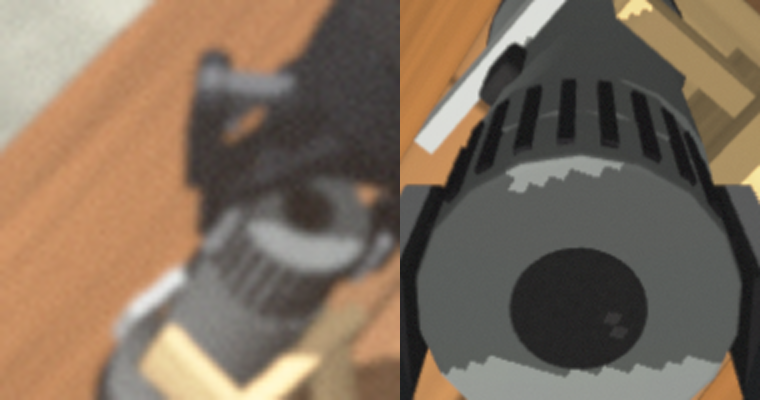

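The cap is drawing down: the mouth is at about 1.9 mm nominal and the gap to the barrel is nearly closed. I keep turning until it's tight.

send_rows(plan=[[0.0005, 0, 0.0005, 0.1], [0.001, 0.0005, 0.001, 0.2], [0.001, 0.0005, 0.0015, 0.3], [0.001, 0.0005, 0.002, 0.4], [0.001, 0.0005, 0.0025, 0.5], [0.001, 0.0005, 0.003, 0.6], [0.001, 0.0005, 0.003, 0.7], [0.001, 0.0005, 0.003, 0.7]])

```text
time: 29.0
eef_pos: [0.6538, 0.0057, 0.1922]
tool_rot: [0.071, 0.963, -0.016, 0.26]
contact_force: [-21.9, 0.0, 21.3]
width: 0.0517
```

```bash
python3 st.py
```

```text
29.0 [0.6538 0.0057 0.1922] q [ 16.5   5.4 -49.   57.6 -14.1 -78.7] z [ 0.498 -0.068 -0.865] tilt 30.1 az -7.8 err to torch 0.35 xaz 171.4 F [-21.9   0.   21.3] M [-0.47  4.67 -0.85] w 0.0517
mouth above shoulder 0.0012 tool err xy [0.0023 0.0007] F tool [  8.1  -3.  -29.3] M tool [1.43 4.54 0.18]
```

Run:
```python
from bench import *
from h import *
c=camera("side");w=camera("wrist");x,y=220,160
a=cv2.resize(c["color"][y:y+80,x:x+80,::-1],None,fx=5,fy=5,interpolation=cv2.INTER_CUBIC)
b=cv2.resize(w["color"][190:390,230:410,::-1],(360,400),interpolation=cv2.INTER_CUBIC)
cv2.imwrite("pics/h.png",np.hstack([a,b]));cv2.imwrite("pics/h_w.png",w["color"][:,:,::-1])
for p in("f_raw","g_w","h_w"):
    im=cv2.imread(f"pics/{p}.png"); m=(im[300:390,270:370].max(2)<75).astype(np.uint8)
    n,l,st,ce=cv2.connectedComponentsWithStats(m);k=1+np.argmax(st[1:,4])
    cn,_=cv2.findContours((l==k).astype(np.uint8),cv2.RETR_EXTERNAL,cv2.CHAIN_APPROX_NONE)
    print(p,ce[k]+[270,300],cv2.fitEllipse(cv2.convexHull(cn[0])))
```

```text
f_raw [318.40720222 340.67036011] ((48.34009552001953, 40.72739791870117), (60.3670768737793, 68.2320785522461), 89.32302856445312)
g_w [318.83313397 343.80382775] ((48.796958923339844, 43.82807540893555), (61.11975860595703, 69.39260864257812), 91.5679702758789)
h_w [318.8607714 343.8011916] ((48.83067321777344, 43.74522018432617), (59.49831008911133, 68.14471435546875), 93.55870056152344)
```

View pics/h.png

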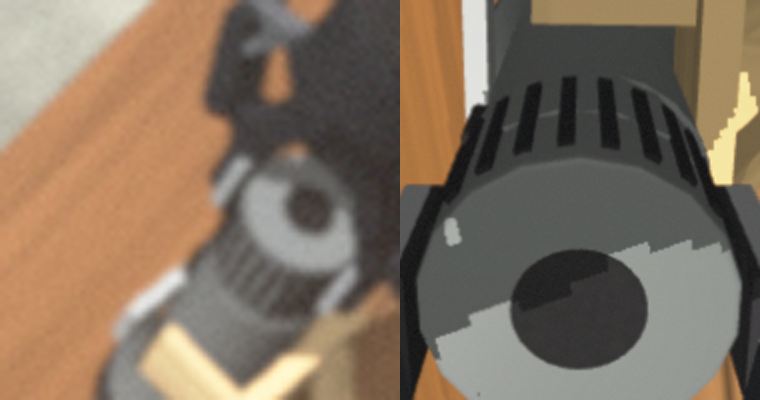

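send_rows(plan=[[0, 0, 0, 0.1], [0, 0, 0, 0.2], [0, 0, 0.0005, 0.3], [0, 0, 0.0005, 0.4], [0, 0, 0.0005, 0.5], [0, 0, 0.0005, 0.6], [0, 0, 0.0005, 0.7], [0, 0, 0.0005, 0.7]])

```text
time: 30.1
eef_pos: [0.6508, 0.0055, 0.1894]
tool_rot: [0.397, 0.881, 0.073, 0.248]
contact_force: [-24.0, 5.9, 6.2]
width: 0.0516
```

```bash
python3 st.py;python3 - <<'E'
from bench import *
from h import *
w=camera("wrist")
b=cv2.resize(w["color"][190:390,230:410,::-1],(540,600),interpolation=cv2.INTER_CUBIC)
cv2.imwrite("pics/i.png",b);cv2.imwrite("pics/i_w.png",w["color"][:,:,::-1])
E
```

```text
30.1 [0.6508 0.0055 0.1894] q [  16.4    5.3  -49.4   57.8  -14.  -119.1] z [ 0.494 -0.068 -0.867] tilt 29.9 az -7.8 err to torch 0.29 xaz 127.4 F [-24.    5.9   6.2] M [1.89 7.7  0.11] w 0.0516
mouth above shoulder 0.0002 tool err xy [-0.001   0.0023] F tool [ 15.5  -9.9 -17.7] M tool [4.56 6.48 0.31]
```

View pics/i.png

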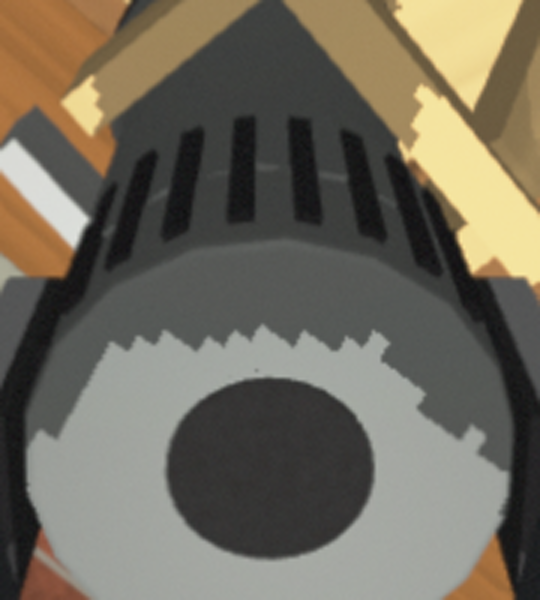

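send_rows(plan=[[0, 0, 0, 0.1], [0, 0, 0, 0.2], [0, 0, 0.0005, 0.3], [0, 0, 0.0005, 0.4], [0, 0, 0.0005, 0.5], [0, 0, 0.0005, 0.6], [0, 0, 0.0005, 0.6], [0, 0, 0.0005, 0.6]])

```text
time: 31.15
eef_pos: [0.6539, 0.0074, 0.1927]
tool_rot: [0.638, 0.724, 0.146, 0.217]
contact_force: [-11.0, 4.4, 18.3]
width: 0.0513
```

```bash
python3 st.py;python3 - <<'E'
from bench import *
from h import *
w=camera("wrist");c=camera("side");x,y=220,160
a=cv2.resize(c["color"][y:y+80,x:x+80,::-1],None,fx=5,fy=5,interpolation=cv2.INTER_CUBIC)
b=cv2.resize(w["color"][190:390,230:410,::-1],(360,400),interpolation=cv2.INTER_CUBIC)
cv2.imwrite("pics/j.png",np.hstack([a,b]));cv2.imwrite("pics/j_w.png",w["color"][:,:,::-1])
E
```

```text
31.15 [0.6539 0.0074 0.1927] q [  16.3    5.3  -49.2   58.2  -13.8 -153.6] z [ 0.5   -0.065 -0.864] tilt 30.3 az -7.4 err to torch 0.58 xaz 95.3 F [-11.    4.4  18.3] M [1.03 2.02 0.14] w 0.0513
mouth above shoulder 0.0017 tool err xy [-0.0013 -0.0019] F tool [  3.1   0.1 -21.6] M tool [1.88 1.24 0.26]
```

View pics/j.png

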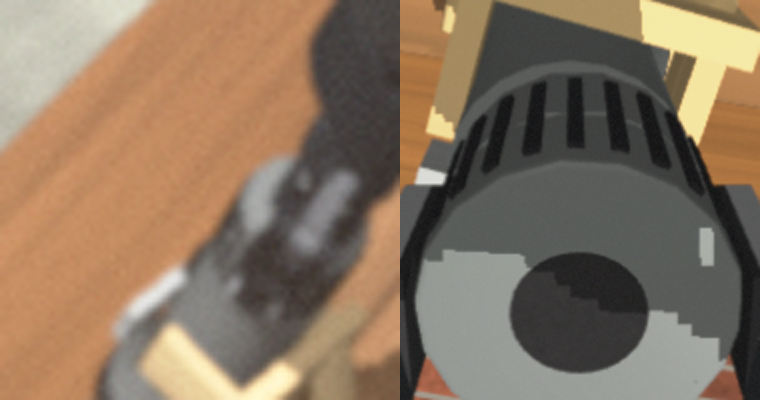

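Run:
```python
from h import *
import pickle
t,s=pickle.load(open("c0.pkl","rb"))
tip=np.array([.6479,.0062,.1978])
print("tip proj",proj(s,tip))
for h in (0,.003,.005,.009): 
    print(h,proj(s,tip+ZT*(.024+h)))
# mesured tip px 277.9,208 ; crops: measure disc centroid in crops
for p,xo in (("c_st",4),("g",5),("h",5)):
    im=cv2.imread(f"pics/{p}.png")[:400,:400]; g=im.max(2)
    y0,y1,x0,x1=(140,180,225,270) if p=="c_st" else (180,240,280,340)
    m=(g[y0:y1,x0:x1]<np.percentile(g[y0:y1,x0:x1],22)).astype(np.uint8)
    n,l,st,ce=cv2.connectedComponentsWithStats(m);k=1+np.argmax(st[1:,4])
    u=(ce[k]+[x0,y0]+.5)/xo-.5+[220,160]; print(p,u,st[k])
for p in("b_w","f_raw","g_w","h_w","i_w","j_w"):
    im=cv2.imread(f"pics/{p}.png"); m=(im[300:390,270:370].max(2)<75).astype(np.uint8)
    n,l,st,ce=cv2.connectedComponentsWithStats(m);k=1+np.argmax(st[1:,4])
    cn,_=cv2.findContours((l==k).astype(np.uint8),cv2.RETR_EXTERNAL,cv2.CHAIN_APPROX_NONE)
    e=cv2.fitEllipse(cv2.convexHull(cn[0]));print(p,(ce[k]+[270,300]).round(1),np.round(e[1],1))
```

```text
tip proj [[278.12064992 208.50985366]]
0 [[282.3890499  202.69145159]]
0.003 [[282.93288722 201.95010404]]
0.005 [[283.29674196 201.45410188]]
0.009 [[284.02758332 200.45782079]]
c_st [282.51123596 198.30337079] [ 12   4  31  21 356]
g [280.0406639  200.18035961] [  0   0  43  45 723]
h [281.42286501 200.2738292 ] [ 13   9  35  35 726]
b_w [319.2 343.2] [60.  67.7]
f_raw [318.4 340.7] [60.4 68.2]
g_w [318.8 343.8] [61.1 69.4]
h_w [318.9 343.8] [59.5 68.1]
i_w [319.5 345.6] [59.2 68. ]
j_w [319.3 345.4] [59.9 68.3]
```

View pics/j_w.png

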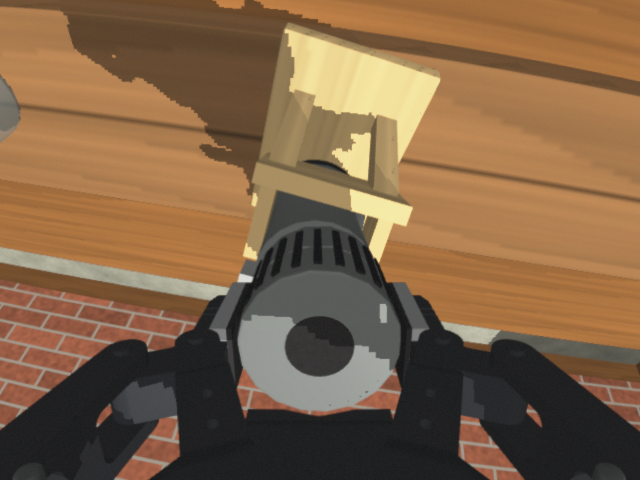

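View pics/i_w.png

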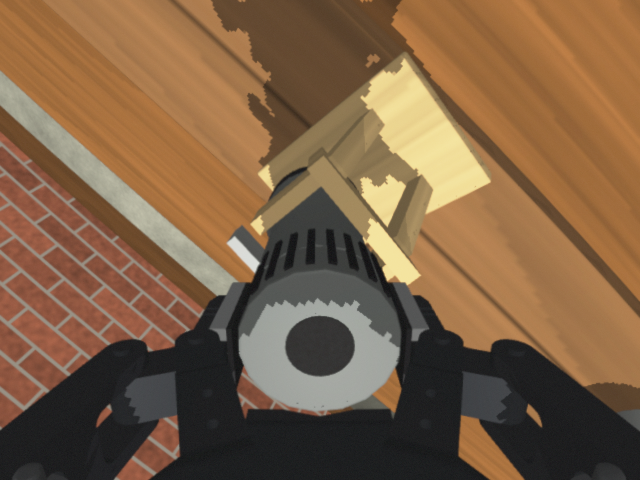

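Run:
```python
import cv2,numpy as np
L=[]
for p in("c_w","d_w","f_raw","g_w","h_w","i_w","j_w","b_w"):
    im=cv2.imread(f"pics/{p}.png")[195:275,265:375]
    im=np.clip(im.astype(float)*(255/140),0,255).astype(np.uint8) if p in("g_w","h_w","i_w","c_w","b_w","j_w") else im
    im=cv2.resize(im,(198*2//2,144*1),interpolation=cv2.INTER_CUBIC)
    im=cv2.resize(im,(260,200)); cv2.putText(im,p,(5,15),0,.5,(0,0,255)); L.append(im)
L.append(L[0]*0)
cv2.imwrite("pics/k.png",np.vstack([np.hstack(L[i:i+3]) for i in(0,3,6)]))
```

```text
(no output)
```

View pics/k.png

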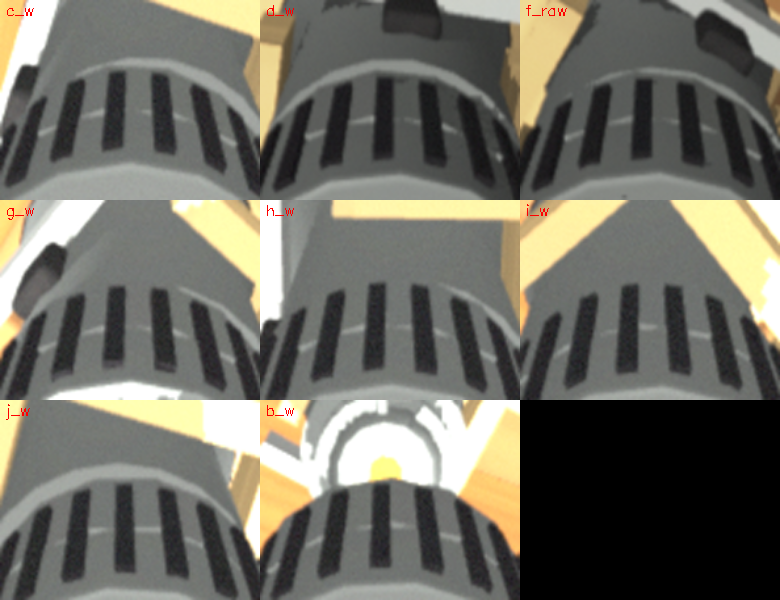

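The cap appears near home, and the last turn may have been grip slip. I'll release, back the jaws round and look.

send_rows(plan=[[0, 0, 0, 0], [0, 0, 0, 0], [0, 0, 0, 0], [0, 0, 0, -0.18], [0, 0, 0, -0.36], [0, 0, 0, -0.54], [0, 0, 0, -0.72], [0, 0, 0, -0.9]], jaw=-1)

```text
time: 32.25
eef_pos: [0.6532, 0.0073, 0.1923]
tool_rot: [0.257, 0.931, 0.036, 0.258]
contact_force: [-0.2, 1.0, -0.0]
width: 0.0855
```

```bash
python3 st.py;python3 - <<'E'
from bench import *
from h import *
import pickle
o=observe();w=camera("wrist");s=camera("side");pickle.dump((o,w,s),open("c3.pkl","wb"))
c=s;x,y=220,160
a=cv2.resize(c["color"][y:y+80,x:x+80,::-1],None,fx=5,fy=5,interpolation=cv2.INTER_CUBIC)
b=cv2.resize(w["color"][190:390,230:410,::-1],(360,400),interpolation=cv2.INTER_CUBIC)
cv2.imwrite("pics/l.png",np.hstack([a,b]));cv2.imwrite("pics/l_w.png",w["color"][:,:,::-1])
E
```

```text
32.25 [0.6532 0.0073 0.1923] q [  16.3    5.3  -49.3   58.2  -13.8 -101.7] z [ 0.499 -0.065 -0.864] tilt 30.2 az -7.4 err to torch 0.54 xaz 145.9 F [-0.2  1.  -0. ] M [0.2  1.59 0.01] w 0.0855
mouth above shoulder 0.0017 tool err xy [ 0.0008 -0.0013] F tool [ 0.7  0.7 -0.1] M tool [ 0.64  1.47 -0.02]
```

View pics/l.png

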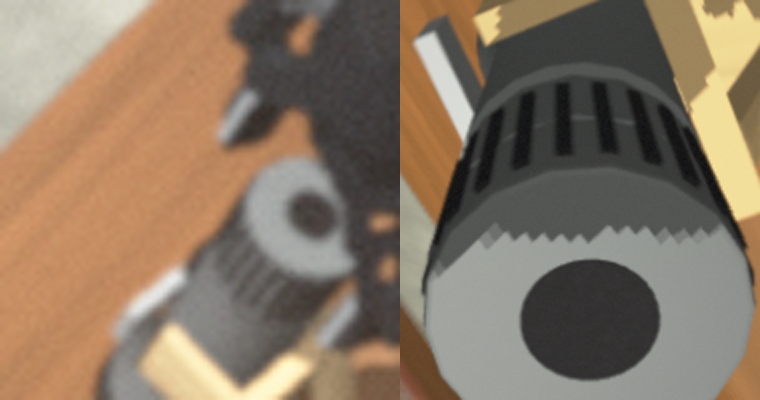

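View pics/l_w.png

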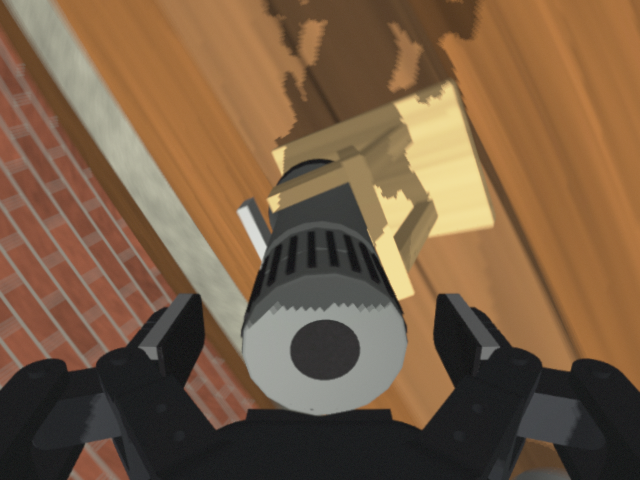

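```bash
cat > meas.py <<'E'
import pickle,sys
from h import *
def meas(o,w0,s):
    w=wpose(o,w0)
    tip=np.array([.6479,.0062,.1978]); Rm=R.from_quat(o["tool_rot"]).as_matrix()
    im=w["color"]; m=(im[300:400,270:380].max(2)<75).astype(np.uint8)
    n,l,st,ce=cv2.connectedComponentsWithStats(m);k=1+np.argmax(st[1:,4])
    cn,_=cv2.findContours((l==k).astype(np.uint8),cv2.RETR_EXTERNAL,cv2.CHAIN_APPROX_NONE)
    e=cv2.fitEllipse(cv2.convexHull(cn[0])); uw=np.array(e[0])+[270,300]; print("wrist",uw,e[1:])
    x0,y0=274,194
    g=cv2.resize(s["color"][y0:y0+17,x0:x0+17],None,fx=8,fy=8,interpolation=cv2.INTER_CUBIC).max(2).astype(int)
    for th in(95,110,120):
        n,l,st,ce=cv2.connectedComponentsWithStats((g<th).astype(np.uint8))
        c=l[64,64] ; 
        if c==0: continue
        us=(ce[c]+.5)/8-.5+[x0,y0]
        P,er=tri(ray(s,us),ray(w,uw)); d=P-tip
        ax=d@ZT; lat=d-ax*ZT
        print("side",th,us.round(2),st[c].tolist(),"P",P.round(4),"gap",round(er,4),"mouth h",round(ax+.022-.046,4),"lat world",lat.round(4))
    return w
if __name__=="__main__": meas(*pickle.load(open(sys.argv[1],"rb")))
E
python3 meas.py c3.pkl
python3 - <<'E'
import pickle
from h import *
# same method on bare tip: white-disc size vs black disc; predicted pixel of home cap top relative to the measured tip px
o,w,s=pickle.load(open("c3.pkl","rb"))
im=cv2.resize(s["color"][185:225,260:305,::-1],None,fx=12,fy=12,interpolation=cv2.INTER_CUBIC);cv2.imwrite("pics/m.png",im)
E
```

```text
wrist [324.64247894 349.32156754] ((59.352745056152344, 68.61376953125), 85.62483978271484)
side 95 [282.22 202.58] [35, 40, 73, 66, 3488] P [0.6343 0.0111 0.2217] gap 0.0004 mouth h 0.0037 lat world [ 0.0001  0.0029 -0.0002]
side 110 [285.14 201.62] [31, 0, 105, 136, 7796] P [0.6296 0.0086 0.2249] gap 0.0013 mouth h 0.0087 lat world [-0.0021  0.     -0.0012]
side 120 [285.04 201.68] [28, 0, 108, 136, 8649] P [0.6298 0.0087 0.2248] gap 0.0013 mouth h 0.0085 lat world [-0.002   0.0002 -0.0012]
```

View pics/m.png

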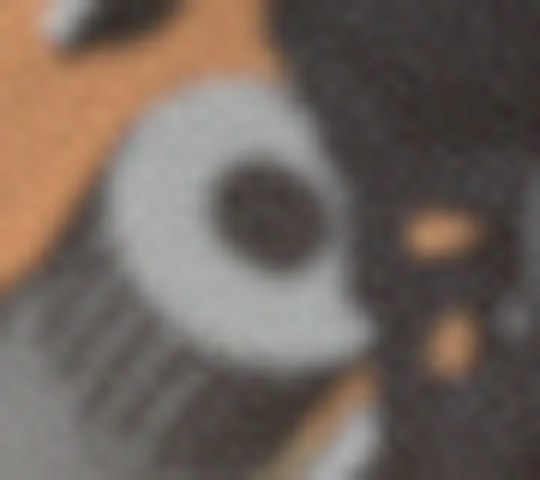

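send_rows(plan=[[0.001, 0, 0, -0.18], [0.001, 0, 0, -0.36], [0.001, 0, 0, -0.54], [0.001, 0, 0, -0.72], [0.001, 0, 0, -0.9], [0.001, 0, 0, -1.05], [0.001, 0, 0, -1.05], [0.001, 0, 0, -1.05]])

```text
time: 33.35
eef_pos: [0.6525, 0.0078, 0.1917]
tool_rot: [-0.24, 0.935, -0.097, 0.242]
contact_force: [-0.1, -0.1, 0.2]
width: 0.0855
```

send_rows(plan=[[0, 0, 0, 0], [0, 0, 0, 0], [0, 0, 0, 0], [0, 0, 0, 0], [0, 0, 0, 0.1], [0, 0, 0, 0.2], [0, 0, 0.0005, 0.3], [0, 0, 0.0005, 0.4]], jaw=1, force=100)

```text
time: 34.35
eef_pos: [0.6526, 0.0074, 0.1909]
tool_rot: [-0.048, 0.964, -0.047, 0.256]
contact_force: [1.3, -0.7, -0.6]
width: 0.0508
```

```bash
python3 st.py
python3 - <<'E'
from bench import *
from h import *
import pickle
o=observe();w=camera("wrist");s=camera("side");pickle.dump((o,w,s),open("c4.pkl","wb"))
cv2.imwrite("pics/n_w.png",w["color"][:,:,::-1])
E
python3 meas.py c4.pkl
```

```text
34.35 [0.6526 0.0074 0.1909] q [ 16.1   5.3 -49.5  59.  -13.6 -65.8] z [ 0.499 -0.066 -0.864] tilt 30.2 az -7.5 err to torch 0.48 xaz -172.4 F [ 1.3 -0.7 -0.6] M [ 0.    1.52 -0.16] w 0.0508
mouth above shoulder 0.0008 tool err xy [ 0.0008 -0.0006] F tool [-0.7 -0.7  1.2] M tool [-0.1   1.52  0.04]
wrist [318.82092667 350.20721817] ((58.72893142700195, 69.27870178222656), 90.1007080078125)
side 95 [281.93 201.69] [27, 25, 89, 83, 5008] P [0.6352 0.0099 0.2225] gap 0.001 mouth h 0.004 lat world [0.0011 0.0017 0.0005]
side 110 [282.96 199.43] [0, 0, 136, 112, 11008] P [0.6337 0.0075 0.2267] gap 0.0019 mouth h 0.0081 lat world [ 0.0017 -0.001   0.001 ]
side 120 [282.7  199.49] [0, 0, 136, 114, 11886] P [0.634  0.0077 0.2264] gap 0.0022 mouth h 0.0078 lat world [ 0.0018 -0.0008  0.0011]
```

View pics/n_w.png

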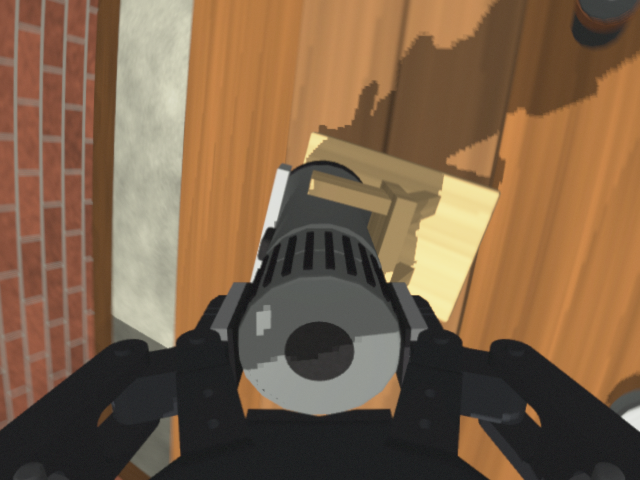

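send_rows(plan=[[0, 0, 0.0005, 0.1], [0, 0, 0.001, 0.2], [0, 0, 0.001, 0.3], [0, 0, 0.0015, 0.4], [0, 0, 0.0015, 0.5], [0, 0, 0.0015, 0.6], [0, 0, 0.0015, 0.7], [0, 0, 0.0015, 0.8]])

```text
time: 35.45
eef_pos: [0.6536, 0.0065, 0.1901]
tool_rot: [0.331, 0.907, 0.056, 0.255]
contact_force: [2.6, -4.3, 0.9]
width: 0.0511
```

```bash
python3 st.py
python3 - <<'E'
from bench import *
from h import *
w=camera("wrist")
cv2.imwrite("pics/o_w.png",w["color"][:,:,::-1])
L=[cv2.resize(cv2.imread(f"pics/{p}.png")[195:395,225:415],(380,400)) for p in("n_w","o_w")]
cv2.imwrite("pics/o.png",np.hstack(L))
E
```

```text
35.45 [0.6536 0.0065 0.1901] q [  15.7    5.4  -49.6   59.9  -13.4 -112.1] z [ 0.499 -0.067 -0.864] tilt 30.2 az -7.7 err to torch 0.43 xaz 136.0 F [ 2.6 -4.3  0.9] M [-1.69  0.25 -0.1 ] w 0.0511
mouth above shoulder -0.0004 tool err xy [ 0.0003 -0.0004] F tool [-4.8 -1.6  0.8] M tool [ 1.3  -0.8  -0.77]
```

View pics/o.png

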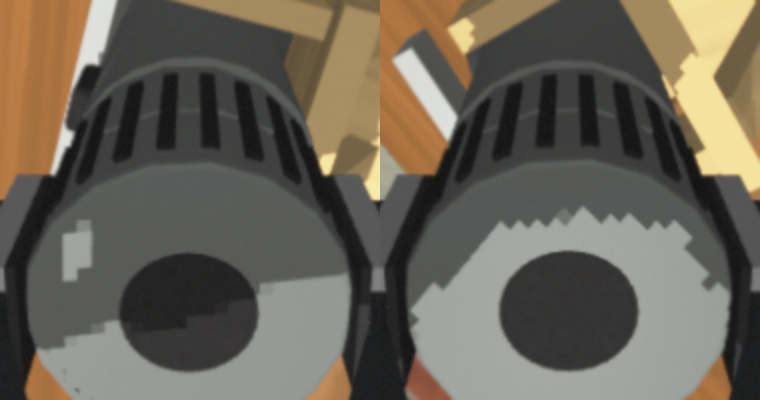

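It is drawing down with no axial push, and the resisting torque is now -0.77 N·m. I continue.

send_rows(plan=[[0, 0, 0.0002, 0.1], [0, 0, 0.0004, 0.2], [0, 0, 0.0006, 0.3], [0, 0, 0.0008, 0.4], [0, 0, 0.001, 0.5], [0, 0, 0.001, 0.6], [0, 0, 0.001, 0.7], [0, 0, 0.001, 0.8]])

```text
time: 36.5
eef_pos: [0.6533, 0.0038, 0.1902]
tool_rot: [0.659, 0.705, 0.149, 0.214]
contact_force: [-17.0, -6.1, 15.5]
width: 0.051
```

```bash
python3 st.py
python3 - <<'E'
from bench import *
from h import *
w=camera("wrist")
cv2.imwrite("pics/p_w.png",w["color"][:,:,::-1])
L=[cv2.resize(cv2.imread(f"pics/{p}.png")[195:395,225:415],(380,400)) for p in("o_w","p_w")]
cv2.imwrite("pics/p.png",np.hstack(L))
E
```

```text
36.5 [0.6533 0.0038 0.1902] q [  15.4    5.4  -49.8   60.5  -13.5 -158.5] z [ 0.499 -0.073 -0.864] tilt 30.3 az -8.3 err to torch 0.28 xaz 92.2 F [-17.   -6.1  15.5] M [-3.96  3.77 -0.25] w 0.051
mouth above shoulder -0.0004 tool err xy [0.0018 0.0003] F tool [ -7.1  -7.6 -21.5] M tool [ 3.92 -3.23 -2.03]
```

View pics/p.png

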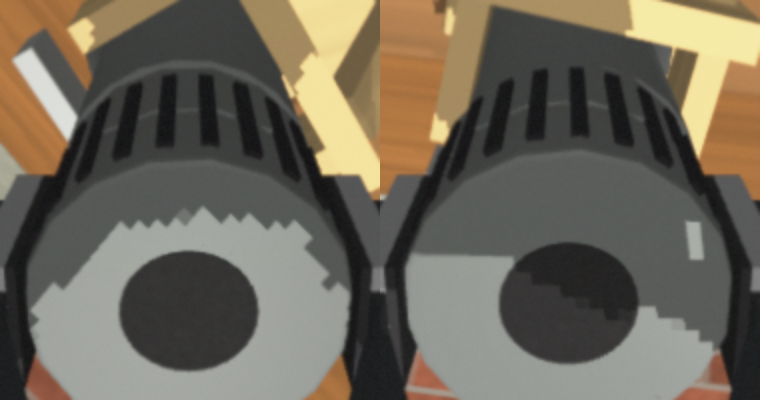

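Torque is now 2.0 N·m, the cap no longer descends and the jaws slip round it, so it is tight. I'll release and back straight off along the axis.

send_rows(plan=[[0, 0, 0, 0], [0, 0, 0, 0], [0, 0, 0, 0], [0, 0, 0, 0], [0, 0, -0.02, 0], [0, 0, -0.05, 0], [0, 0, -0.08, 0], [0, 0, -0.08, 0]], jaw=-1)

```text
time: 37.55
eef_pos: [0.6137, 0.0111, 0.2619]
tool_rot: [0.661, 0.703, 0.152, 0.214]
contact_force: [-0.7, 1.1, 0.0]
width: 0.0856
```

```bash
python3 st.py
python3 - <<'E'
from bench import *
from h import *
import pickle
o=observe();w=camera("wrist");s=camera("side");t=camera("top");pickle.dump((o,w,s,t),open("c5.pkl","wb"))
a=cv2.resize(s["color"][165:245,230:310,::-1],(400,400),interpolation=cv2.INTER_CUBIC)
b=cv2.resize(w["color"][150:350,220:420,::-1],(400,400),interpolation=cv2.INTER_CUBIC)
cv2.imwrite("pics/q.png",np.hstack([a,b]))
E
```

```text
37.55 [0.6137 0.0111 0.2619] q [  26.    -2.5  -43.4   36.9  -28.1 -142.1] z [ 0.502 -0.069 -0.862] tilt 30.5 az -7.9 err to torch 0.54 xaz 92.0 F [-0.7  1.1  0. ] M [0.26 1.61 0.05] w 0.0856
mouth above shoulder 0.0818 tool err xy [ 0.0004 -0.0018] F tool [ 1.1 -0.5 -0.5] M tool [ 1.58  0.38 -0.02]
```

View pics/q.png

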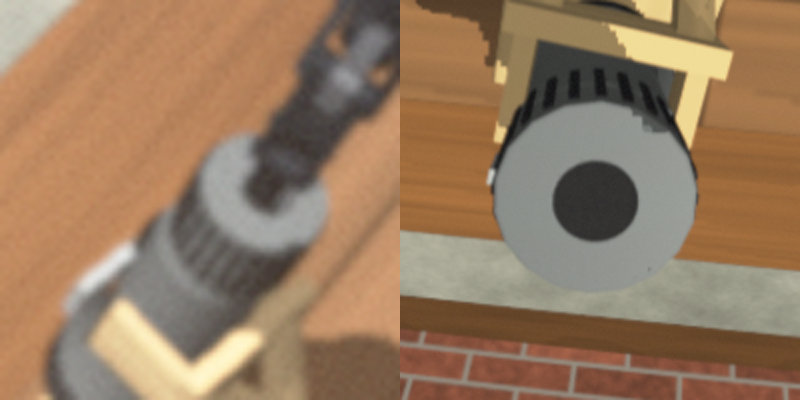

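Run:
```python
import pickle
from h import *
o,w,s,t=pickle.load(open("c5.pkl","rb"))
x0,y0,k=240,170,10
im=cv2.resize(s["color"][y0:y0+58,x0:x0+60,::-1],None,fx=k,fy=k,interpolation=cv2.INTER_CUBIC)
im2=im.copy()
tip=np.array([.6479,.0062,.1978]);S=tip-.022*ZT
u=np.cross(ZT,[0,1,0]);u/=np.linalg.norm(u);v=np.cross(ZT,u)
th=np.linspace(0,2*np.pi,60)
for h,col in((0,(0,0,255)),(.046,(0,255,0)),(.050,(255,0,0))):
    P=S+ZT*h+.0265*(np.cos(th)[:,None]*u+np.sin(th)[:,None]*v)
    q=((proj(s,P)-[x0,y0]+.5)*k).astype(int); cv2.polylines(im2,[q.reshape(-1,1,2)],True,col,1)
cv2.imwrite("pics/r.png",im2);cv2.imwrite("pics/r0.png",im)
```

```text
(no output)
```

View pics/r.png

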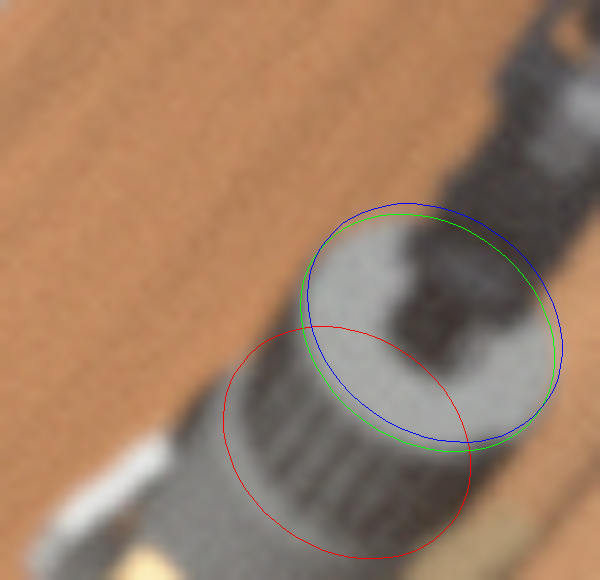

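View pics/r0.png

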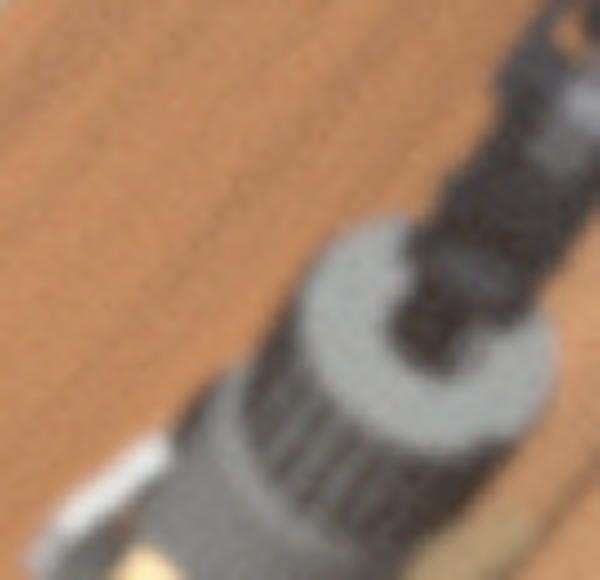

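The projected home position (green) coincides with the cap's top rim in the side view, so it looks home with a small lateral offset. There's time for one verification tightening with a firmer grip.

send_rows(plan=[[0, 0, 0.01, -0.18], [0, 0, 0.03, -0.36], [0, 0, 0.05, -0.54], [0, 0, 0.065, -0.72], [0, 0, 0.076, -0.9], [0, 0, 0.082, -1.05], [0, 0, 0.082, -1.05], [0, 0, 0.082, -1.05]])

```text
time: 38.7
eef_pos: [0.6538, 0.0033, 0.187]
tool_rot: [0.222, 0.94, 0.023, 0.259]
contact_force: [0.5, -0.5, -0.2]
width: 0.0856
```

send_rows(plan=[[0, 0, 0, 0], [0, 0, 0, 0], [0, 0, 0, 0], [0, 0, 0, 0], [0, 0, 0, 0.08], [0, 0, 0, 0.16], [0, 0, 0, 0.24], [0, 0, 0, 0.32]], jaw=1, force=110)

```text
time: 39.7
eef_pos: [0.653, 0.0051, 0.188]
tool_rot: [0.369, 0.892, 0.065, 0.253]
contact_force: [-14.1, 3.0, 13.5]
width: 0.0509
```

```bash
python3 st.py
```

```text
39.7 [0.653  0.0051 0.188 ] q [  14.9    5.5  -50.1   62.   -12.9 -118.3] z [ 0.499 -0.07  -0.864] tilt 30.2 az -8.0 err to torch 0.31 xaz 131.0 F [-14.1   3.   13.5] M [1.05 3.71 0.29] w 0.0509
mouth above shoulder -0.0021 tool err xy [-0.0001  0.0016] F tool [  5.1  -2.6 -18.9] M tool [1.81 3.42 0.02]
```

send_rows(plan=[[0, 0, 0, 0.1], [0, 0, 0, 0.2], [0, 0, 0, 0.3], [0, 0, 0, 0.4], [0, 0, 0, 0.5], [0, 0, 0, 0.6], [0, 0, 0, 0.7], [0, 0, 0, 0.75]])

```text
time: 40.7
eef_pos: [0.6531, 0.0053, 0.1879]
tool_rot: [0.671, 0.694, 0.153, 0.211]
contact_force: [6.5, -1.2, -5.3]
width: 0.0507
```

```bash
python3 st.py
python3 - <<'E'
from bench import *
from h import *
w=camera("wrist")
cv2.imwrite("pics/s_w.png",w["color"][:,:,::-1])
L=[cv2.resize(cv2.imread(f"pics/{p}.png")[195:395,225:415],(380,400)) for p in("p_w","s_w")]
cv2.imwrite("pics/s.png",np.hstack(L))
E
```

```text
40.7 [0.6531 0.0053 0.1879] q [  15.     5.5  -50.1   61.9  -12.9 -161.5] z [ 0.499 -0.07  -0.864] tilt 30.2 az -8.0 err to torch 0.31 xaz 90.6 F [ 6.5 -1.2 -5.3] M [-0.09  0.6  -0.01] w 0.0507
mouth above shoulder -0.0023 tool err xy [0.0001 0.0014] F tool [-0.8  3.   7.9] M tool [ 0.6  -0.05 -0.08]
```

View pics/s.png

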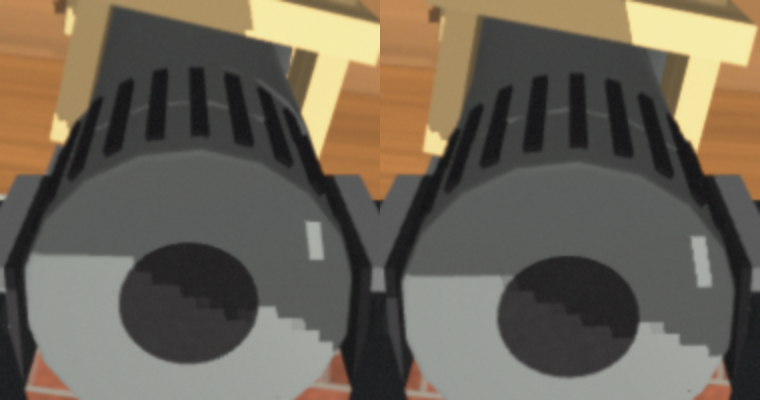

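send_rows(plan=[[0, 0, 0, 0], [0, 0, 0, 0], [0, 0, 0, -0.1], [0, 0, 0.001, -0.28], [0, 0, 0.001, -0.46], [0, 0, 0.001, -0.64], [0, 0, 0.001, -0.82], [0, 0, 0.001, -1.0]], jaw=-1)

```text
time: 41.75
eef_pos: [0.6536, 0.0053, 0.1873]
tool_rot: [0.254, 0.931, 0.033, 0.259]
contact_force: [-0.4, -1.0, -0.6]
width: 0.0853
```

send_rows(plan=[[0, 0, 0, 0], [0, 0, 0, 0], [0, 0, 0, 0], [0, 0, 0, 0.1], [0, 0, 0, 0.2], [0, 0, 0, 0.3], [0, 0, 0, 0.4], [0, 0, 0, 0.5]], jaw=1, force=110)

```text
time: 42.75
eef_pos: [0.6541, 0.0057, 0.1883]
tool_rot: [0.477, 0.839, 0.097, 0.243]
contact_force: [-2.0, 0.3, 3.0]
width: 0.0509
```

```bash
python3 st.py
```

```text
42.75 [0.6541 0.0057 0.1883] q [  14.7    5.5  -50.2   62.7  -12.7 -133.3] z [ 0.5   -0.07  -0.863] tilt 30.3 az -8.0 err to torch 0.4 xaz 116.7 F [-2.   0.3  3. ] M [-1.45  1.37  1.45] w 0.0509
mouth above shoulder -0.0024 tool err xy [0.0001 0.0004] F tool [ 0.1 -0.2 -3.6] M tool [ 1.32  0.2  -2.08]
```

send_rows(plan=[[0, 0, 0, 0.08], [0, 0, 0, 0.16], [0, 0, 0, 0.24], [0, 0, 0, 0.32], [0, 0, 0, 0.4], [0, 0, 0, 0.45], [0, 0, 0, 0.45], [0, 0, 0, 0.45]])

```text
time: 43.75
eef_pos: [0.6554, 0.0065, 0.189]
tool_rot: [0.653, 0.711, 0.149, 0.216]
contact_force: [9.1, 1.4, -3.5]
width: 0.051
```

```bash
python3 st.py
python3 - <<'E'
from bench import *
from h import *
w=camera("wrist")
cv2.imwrite("pics/t_w.png",w["color"][:,:,::-1])
L=[cv2.resize(cv2.imread(f"pics/{p}.png")[195:395,225:415],(380,400)) for p in("s_w","t_w")]
cv2.imwrite("pics/t.png",np.hstack(L))
E
```

```text
43.75 [0.6554 0.0065 0.189 ] q [  14.7    5.6  -50.1   62.8  -12.7 -159.2] z [ 0.502 -0.07  -0.862] tilt 30.4 az -7.9 err to torch 0.5 xaz 93.1 F [ 9.1  1.4 -3.5] M [-0.33 -0.7   0.41] w 0.051
mouth above shoulder -0.0023 tool err xy [-0.0008 -0.0012] F tool [1.3 6.3 7.5] M tool [-0.72 -0.16 -0.47]
```

View pics/t.png

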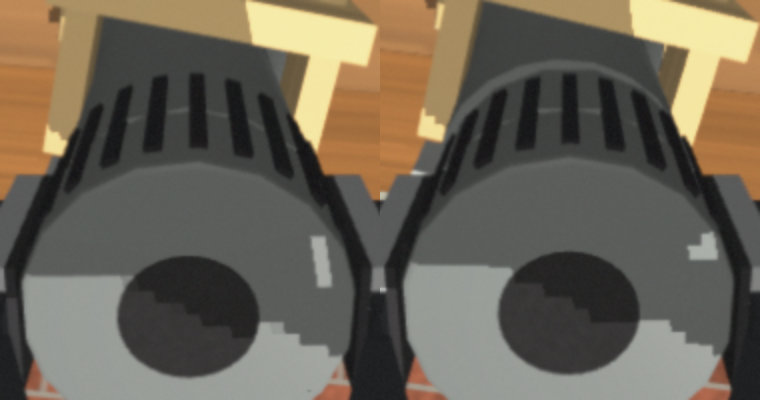

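send_rows(plan=[[0, 0, 0, 0], [0, 0, 0, 0], [-0.0005, -0.001, 0, -0.1], [-0.0005, -0.001, 0.001, -0.28], [-0.0005, -0.001, 0.001, -0.46], [-0.0005, -0.001, 0.001, -0.64], [-0.0005, -0.001, 0.001, -0.82], [-0.0005, -0.001, 0.001, -1.0]], jaw=-1)

```text
time: 44.8
eef_pos: [0.6549, 0.0057, 0.1878]
tool_rot: [0.23, 0.937, 0.027, 0.261]
contact_force: [0.0, 0.2, -0.6]
width: 0.0853
```

send_rows(plan=[[0, 0, 0, 0], [0, 0, 0, 0], [0, 0, 0, 0], [0, 0, 0, 0.1], [0, 0, 0, 0.2], [0, 0, 0, 0.3], [0, 0, 0, 0.4], [0, 0, 0, 0.5]], jaw=1, force=120)

```text
time: 45.8
eef_pos: [0.6539, 0.0034, 0.1892]
tool_rot: [0.459, 0.849, 0.09, 0.247]
contact_force: [-16.0, -4.7, 14.4]
width: 0.0508
```

```bash
python3 st.py
```

```text
45.8 [0.6539 0.0034 0.1892] q [  14.2    5.4  -50.4   63.8  -12.5 -131.4] z [ 0.503 -0.073 -0.861] tilt 30.5 az -8.3 err to torch 0.52 xaz 119.0 F [-16.   -4.7  14.4] M [-1.64  4.21 -1.09] w 0.0508
mouth above shoulder -0.0016 tool err xy [0.0021 0.0015] F tool [ -1.4  -9.  -20.1] M tool [ 4.59  0.75 -0.19]
```

send_rows(plan=[[0, 0, 0, 0.1], [0, 0, 0, 0.2], [0, 0, 0, 0.3], [0, 0, 0, 0.4], [0, 0, 0, 0.5], [0, 0, 0, 0.5], [0, 0, 0, 0.5], [0, 0, 0, 0.5]])

```text
time: 46.8
eef_pos: [0.6534, 0.0035, 0.1885]
tool_rot: [0.654, 0.709, 0.148, 0.217]
contact_force: [-3.1, 1.2, -3.5]
width: 0.051
```

```bash
python3 st.py
```

```text
46.8 [0.6534 0.0035 0.1885] q [  14.2    5.4  -50.5   63.8  -12.5 -160. ] z [ 0.502 -0.073 -0.862] tilt 30.5 az -8.3 err to torch 0.46 xaz 92.9 F [-3.1  1.2 -3.5] M [1.02 3.26 0.35] w 0.051
mouth above shoulder -0.002 tool err xy [0.0019 0.0012] F tool [ 1.8 -4.3  1.4] M tool [ 3.15  1.39 -0.03]
```

send_rows(plan=[[0, 0, 0, 0], [0, 0, 0, 0], [0, 0, 0, 0], [0, 0, 0, 0], [0, 0, -0.03, 0], [0, 0, -0.07, 0], [0, 0, -0.1, 0], [0, 0, -0.1, 0]], jaw=-1)

```text
time: 47.8
eef_pos: [0.6037, 0.012, 0.2778]
tool_rot: [0.654, 0.709, 0.151, 0.217]
contact_force: [0.1, -0.3, 0.3]
width: 0.0852
```

```bash
python3 st.py
python3 - <<'E'
from bench import *
from h import *
import pickle
s=camera("side");t=camera("top");pickle.dump((s,t),open("c6.pkl","wb"))
x0,y0,k=240,170,10
im=cv2.resize(s["color"][y0:y0+58,x0:x0+60,::-1],None,fx=k,fy=k,interpolation=cv2.INTER_CUBIC)
tip=np.array([.6479,.0062,.1978]);S=tip-.022*ZT
u=np.cross(ZT,[0,1,0]);u/=np.linalg.norm(u);v=np.cross(ZT,u);th=np.linspace(0,2*np.pi,60)
for h,col in((0,(0,0,255)),(.046,(0,255,0)),(.05,(255,0,0))):
    P=S+ZT*h+.0265*(np.cos(th)[:,None]*u+np.sin(th)[:,None]*v)
    q=((proj(s,P)-[x0,y0]+.5)*k).astype(int); cv2.polylines(im,[q.reshape(-1,1,2)],True,col,1)
cv2.imwrite("pics/u.png",im); cv2.imwrite("pics/u_t.png",t["color"][:,:,::-1])
E
```

```text
47.8 [0.6037 0.012  0.2778] q [  27.4   -4.4  -42.6   35.2  -30.8 -140. ] z [ 0.506 -0.07  -0.86 ] tilt 30.7 az -7.9 err to torch 0.74 xaz 92.9 F [ 0.1 -0.3  0.3] M [0.24 1.64 0.02] w 0.0852
mouth above shoulder 0.1006 tool err xy [ 0.0008 -0.0014] F tool [-0.4  0.3 -0.2] M tool [ 1.61  0.38 -0.01]
```

View pics/u.png

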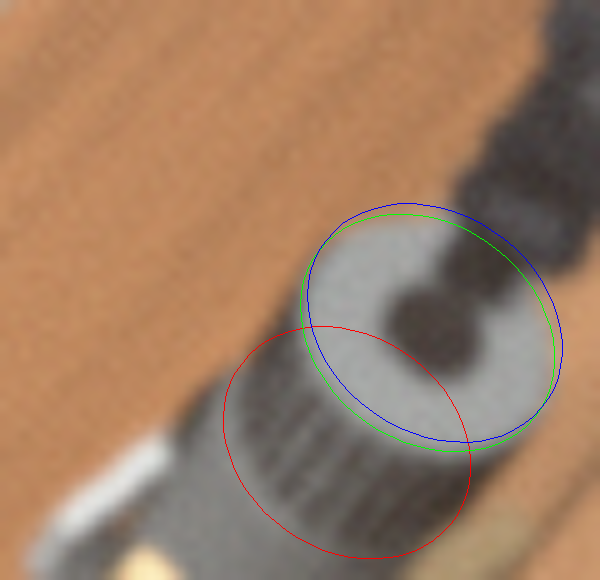

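View pics/u_t.png

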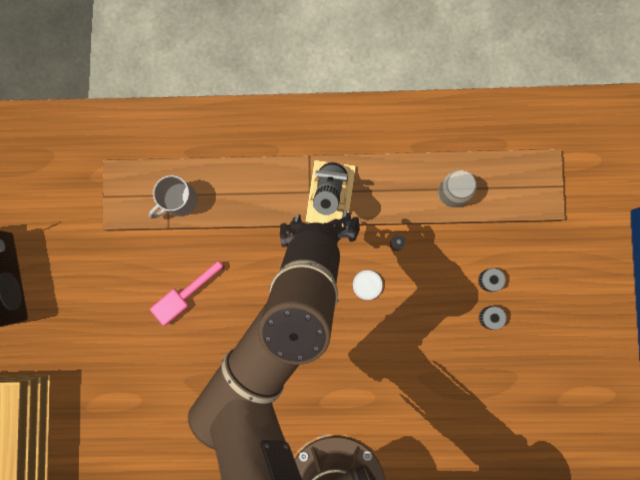

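The side view now shows the cap's top on the home outline, and the light shoulder ring seen earlier is closed. The fingers are clear and the visible bystanders haven't moved, so I'm handing in.

```bash
python3 -c "
from bench import *
print(close_job())"
```

```text
the job is handed in; nothing more can be done
None
```

I put the cap on the torch, screwed it down and released it. I handed the job in at about 47.9 s of the 51 s allowed; I believe it is fully home but could not confirm it to the millimetre.

**What I did**
- **Tilting the tool:** The moves only turn the tool about its own axis. I picked the leftmost cap up with the tool pointing down, then stretched past the arm's reach over several calls until the tool leaned about 30° along the torch's axis.
- **Setting on and turning back:** I set the cap on the spigot and turned it anticlockwise about 175° by the gripper's angle. The task gave 130° at most. It dropped about 4 mm near 140–150°.
- **Screwing down:** I turned it clockwise in several strokes, regripping in between with up to 120 N.

**Last checks**
- **In favour:** In the last side picture the cap's top lies on the outline predicted for the home position, with the shoulder ring no longer showing. The gripper is open about 0.1 m clear and reads about 0 N. The bystanders visible in the last top picture show no movement; the arm hid the tin.
- **Tightness disagreed:** I felt a firm stop of about 2 N·m at the end of the first strokes and again after a regrip. The very last stroke ended with almost no torque, so I can't tell grip slip from extra turning there.
- **Height and centring:** The camera height estimates scattered by a few millimetres; two-view estimates before the final strokes read about 4 mm. The 1 mm flushness is therefore inferred from the final picture and the stops. The cap may sit 1–2 mm off the axis, inside the 4 mm allowed.

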